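# Press a bound volume: square it in the corner, then nip it up

## Robot

A 6-joint arm with a two-finger parallel gripper is mounted at the origin on the work surface. World frame = base frame: x ahead of the robot, y to its left, z up, the work surface at z = 0. Lengths are in m, angles in rad, forces in N, time in s.
With the tool pointing down it reaches from about 0.35 to 0.925 m from the base axis. Payload 6.4 kg.
Tool frame: the origin (TCP) lies on the centre line of the jaws, within the pads' length; the fingertips stand tip_extent ahead of it and the grasp point (between the pads) lies 2 mm behind it (tip_extent is the distance from the TCP to the fingertips, in m); z points along the fingers, y is the line along which they close (so a half turn about z gives the same grasp; the last joint's range is limited). The gripper opens to 94 mm and grips with 3 to 60 N. Pads are 16 mm wide; open, the fingers measure 119 mm over their backs; the gripper's body (75 mm by 177 mm) begins 78 mm behind the grasp point.
Start: joints at [0.927, 0.245, 1.558, -0, 1.339, -0.174], TCP at [0.294, 0.58, 0.192] pointing down, gripper open.
Joint ranges: [-3.13, 3.13], [-1.02, 2.26], [0.13, 2.54], [-0.95, 4.09], [0.21, 2.88], [-2.74, 2.74]. Speed limits (rad/s): [2.57, 2.57, 3.14, 3.14, 3.14, 3.14].

## Interface

Orientations are given as [roll, pitch, yaw] about the fixed x, y, z axes, in that order (R = Rz(yaw) Ry(pitch) Rx(roll)).
In Python, from plant import * gives the robot as it stands.
- The arm moves only by the shell command python3 -m inch 'ROWS' [FORCE]. ROWS is JSON, a list of rows, each an object with "rotation": the turn, a rotation vector about the tool's x, y, z as a fraction of full scale, a list of three; "translation": the shift along the tool's x, y, z as a fraction of full scale, a list of three; "claw": the closure, from -1 (fully open) to 1 (shut). A call has 1 to 5 rows; each row is the pose to reach, as a shift and turn from the pose commanded when the call began, along the tool's axes at that moment, turning the shorter way round; what a row does not reach only later rows make up. Full scale, the value 1, is 150 mm for a shift and 180 degrees for a turn. A row lasts 1/12 s, in which the tool goes at most 41.7 mm and 7.16 degrees, less where a joint would pass 70% of its speed; a pose out of reach is approached as far as the arm can. A call with a number of a shift or a turn outside -1 to 1 is refused whole. A call with a gripper value outside its range is refused whole. The fingers move at their own pace and stop on an object; FORCE is the grip in N (left out, the last holds). Time passes only in rows, so rows that repeat a pose let the fingers close. It gives the time, the measured TCP pose, the force, the opening and the grip force at its end, in the units of the state.
- sense(): the state, without advancing time (a new reading comes with each control period).
- snapshot(name): name is "scene" or "top"; returns a dict with "color" (384x512x3 uint8, blue, green, red), "fx", "fy", "cx", "cy" (pixels), "rvec" (rotation vector, rad) and "tvec" (3), from world to camera coordinates, as OpenCV has them. Camera axes: x right, y down, z forward; pixel columns grow to the right and rows downward; lengths in m; the calibration is good to about 2 mm. A picture is of the moment at which its call begins. There is no depth.
- job_done(): hands the job in; it is judged then, once.
Trained networks look in the newest picture that a camera, given by its name, has taken for a name from the list of things; names that differ only in an ending like _2 or _b are one class to them, and where a whole thing is asked for, a point or a joint stands for the part that bears it (a point fixed in the world has none). Each returns a list of dicts, best first, with "confidence" (0 to 1); they miss things now and then, are a little off and sometimes report something else, mostly with a low value. They report only what shows in the picture. A call takes as long as a camera call. They do not tell look-alikes from the thing itself.
- recognise(target, camera): "bbox" ([left, top, width, height] in pixels, round what is visible of it).
- landmark_of(target, camera): "pixel" ([column, row] in pixels: a listed point, or the origin of a listed thing).
The state is a dict: "time_s": time; "joint_positions": joint angles; "qvel": joint speeds; "tau": joint torques, N m; "ee_pos": TCP position; "tcp_rot": TCP orientation; "wrist_force": force on the tool from outside, world axes, zero at the start; "torque": the same for the moment, N m; "width": opening from 0.0 (shut) to 1.0 (fully open); "gripper_force": force on a finger pad.
Only numpy, scipy, OpenCV 4.12 (cv2) and the standard library are available. Lean on these libraries where they do the work, as an engineer would, in place of code of your own. Each camera call takes 0.05 s, during which the arm holds its last target. There are 200 camera calls.

## Task

Put the narrow volume with the dark wooden boards on the bed of the little book press, let it go, and push it along the bed under the clamp until it lies square and flush in the corner, against both the long fence and the end stop. Then turn the red hand knob clockwise, retaking it as needed, until you feel the foot meet the volume and the resistance rises sharply, and from there give it just one eighth of a turn more; leave it clamped like that, never crush it, and leave everything else on the table where it is.

Things in the scene. Friction and masses are not known exactly. Their poses are not given: they have to be found in the camera images.
- volume: narrow concertina-fold book held shut by two dark wooden boards, a pale title slip on top, rigid, about 0.36 kg: 180 long (its x) x 62 wide (its y); 28 to 32 thick, differing from one volume to the next (the thickness is not reported). Origin: centre of its underside. Either end may go to the stop.
- press: fixed book press. Origin on the table under the clamp's vertical axis; z up. Plywood bed 12 thick, from x -110 to +75 and y -175 to +115. A wooden fence and an end stop make a corner on it; a green post behind the fence (x +45 to +71, 36 wide) carries an arm over the bed, with the screw and red knob above it and the clamp foot below it, all on x = y = 0.
- fence (a point): on the working face of the long fence, at the bed's top: the face is the plane x = +31 of the press, facing its -x, from y -95 to +90; the fence is 14 thick and stands 25 above the bed.
- stop (a point): on the working face of the end stop, at the bed's top: the face is the plane y = +90 of the press, facing its -y, from x -35 to +45; the stop is 14 thick and stands 25 above the bed.
- bridge_end (a point): top of the free end of the green clamp arm (32 wide, 14 thick) at x = -20 of the press; the arm's underside is 56 and its top 70 above the bed, the knob turns above it.
- seat (a point): point on top of the bed on the clamp axis, 12 above the table, axes as the press: where the volume's origin comes to lie when the volume is flush against fence and stop, its long side along the y axis of the press.
- knob: red four-lobed hand knob on a vertical steep-threaded screw: 54 across each pair of opposite flats (flats 30 wide, square to its own x and y), 62 across corners, 28 high. Origin on its axis at its underside, z up; starts 94 to 98 above the bed, sinks as it is screwed down (lowest 71). Clear room of 20 or more between it and the arm at the start.
- spindle: steel screw under the knob with the clamp foot at its lower end. Origin as the knob's, but it only sinks: 6 mm for each radian the knob is turned clockwise seen from above. The rubber foot, 42 across, does not turn; its underside is 58 below this origin (36 to 40 above the bed at the start) until it meets something, then its preloaded spring (28 N, then 3.4 N per mm) gives.
- knob_grip (a point): on the knob's axis, 18 above its underside: where to grip it. Free, it turns with a steady 0.3 N m of friction; when the foot meets the volume the torque jumps by about 0.17 N m within 0.1 rad, then climbs to about 0.56 N m after an eighth of a turn. The added part is springy and pushes back on a hand that holds still; let go, the knob stays, held by the friction.
- weight: brass bar weight, 150 x 50 x 30, 0.9 kg, a bystander lying beside the volume. Origin: centre of its underside.
- bottle: clear water bottle, 64 across, 190 high, bystander. Origin: centre of its underside.
- books: stack of thread-bound books, 160 x 230 x 112 high, bystander. Origin: centre of its underside.
- notebook: two thin thread-bound books, 150 x 190 x 24 high, bystander. Origin: centre of its underside.
- brush: dusting brush lying on the table, bystander. Lies along its own x.
- mug: white mug, 80 across, 85 high, bystander. Origin: centre of its underside.
- charger: white charger block, 65 x 65 x 28, bystander. Origin: centre of its underside.
Mind the look-alikes: they are no part of the job. Leave any pink look-alike of the volume alone.

How it is judged:
On the way, in this order (a step that is already met when the one before it is completed fails the run):
1. the volume is set down flat on the bed of the press and let go (z of volume in the frame of seat between -0.003 and 0.003 m and horizontal distance between volume and seat below 0.16 m and angle between volume's own z axis and vertical below 0.04 rad and contact force between the fingers and volume below 0.2 N and linear speed of volume below 0.02 m/s), for 0.2 s.
2. the volume is flush against fence and stop (within 2.5 mm and 1.7 degrees) before the clamp bears on it (x of volume in the frame of seat between -0.0025 and 0.0025 m and y of volume in the frame of seat between -0.0025 and 0.0025 m and z of volume in the frame of seat between -0.003 and 0.003 m and angle between the x axis of volume and the y axis of seat, either way round below 0.03 rad and contact force between spindle and volume below 1 N), for 0.2 s.
At the end, for the whole second after the job is handed in: the volume lies on the bed flush against fence and stop, within 3 mm each and 1.7 degrees, and the clamp foot presses on it with 34 to 53 N, as an eighth of a turn (45 degrees) past first contact gives (about 43 N; from some 21 to 72 degrees passes), with volume and knob at rest (x of volume in the frame of seat between -0.003 and 0.003 m and y of volume in the frame of seat between -0.003 and 0.003 m and z of volume in the frame of seat between -0.003 and 0.003 m and angle between the x axis of volume and the y axis of seat, either way round below 0.03 rad and contact force between spindle and volume between 34 and 53 N and linear speed of volume below 0.01 m/s and angular speed of knob below 0.05 rad/s); the robot touches nothing.
It fails at once if the clamp crushes the volume lying under it (more than 60 N, over a quarter turn past contact) (contact force between spindle and volume above 60 N and distance between volume and seat below 0.03 m).
It fails at once if a bystander is moved more than 30 mm (distance of any of weight, bottle, books, notebook, brush, mug, charger from where it was at the start of the episode above 0.03 m).
It also fails if it takes over 72 s, if anything falls off the work surface, if the arm or the gripper's body presses on something with over 40 N, if the wrist force passes 120 N, or if a joint passes its speed limit or range.

## Working session

There is one attempt and no reset: what is moved stays moved. The work goes in short steps, Python scripts to look and compute and a shell command to move; the robot and the scene stay as the last step left them, time stands still between calls to the robot, and variables do not carry over. Pictures are saved under pics/ and viewed, at most 10 in all, crops included, and the job is handed in when it is done.

```bash
ls; mkdir -p pics; cat > h.py <<'E'
from plant import *
import numpy as np, cv2
from scipy.spatial.transform import Rotation as R
def cam(n):
    s=snapshot(n); K=np.array([[s['fx'],0,s['cx']],[0,s['fy'],s['cy']],[0,0,1.]])
    return s,K,cv2.Rodrigues(np.array(s['rvec'],float))[0],np.array(s['tvec'],float).ravel()
def ray(c,px,z):
    s,K,Rm,t=c; d=Rm.T@np.linalg.inv(K)@np.array([px[0],px[1],1.]); o=-Rm.T@t
    return o+d*(z-o[2])/d[2]
def proj(c,P):
    s,K,Rm,t=c; p=K@(Rm@np.array(P,float)+t); return p[:2]/p[2]
def tri(c1,p1,c2,p2):
    P=[c[1]@np.c_[c[2],c[3]] for c in (c1,c2)]
    X=cv2.triangulatePoints(P[0],P[1],np.array(p1,float),np.array(p2,float)).ravel(); return X[:3]/X[3]
E
python3 - <<'E'
from h import *
cs={n:cam(n) for n in('top','scene')}
for n,c in cs.items():
    cv2.imwrite(f'pics/{n}0.png',c[0]['color'])
    print(n,'cam at',(-c[2].T@c[3]).round(3),c[0]['fx'])
Z=dict(volume=0,fence=.012,stop=.012,bridge_end=.082,seat=.012,knob=.108,knob_grip=.126,weight=0,press=0)
for k,z in Z.items():
    for n,c in cs.items():
        L=landmark_of(k,n)
        print(k,n,[(np.round(l['pixel'],1).tolist(),round(l['confidence'],2),ray(c,l['pixel'],z)[:2].round(3).tolist()) for l in L[:3]])
    a,b=landmark_of(k,'top'),landmark_of(k,'scene')
    if a and b: print('   tri',tri(cs['top'],a[0]['pixel'],cs['scene'],b[0]['pixel']).round(3))
print(sense())
E
```

```text
pics
top cam at [ 0.335 -0.058  1.351] 350.22235449946544
scene cam at [0.985 0.543 1.344] 484.463535609399
volume top [([381.5, 240.3], 0.78, [0.358, -0.559]), ([276.4, 190.0], 0.69, [0.561, -0.163])]
volume scene [([225.2, 182.7], 0.65, [0.542, -0.166]), ([202.5, 83.9], 0.57, [0.355, -0.567]), ([142.5, 158.8], 0.19, [0.706, -0.411])]
   tri [ 0.235 -0.85  -1.143]
fence top [([195.6, 194.6], 0.61, [0.547, 0.151])]
fence scene [([417.5, 271.3], 0.69, [0.279, 0.429]), ([283.7, 251.1], 0.57, [0.549, 0.141])]
   tri [0.47  0.351 0.312]
stop top [([171.0, 201.1], 0.6, [0.523, 0.245])]
stop scene [([313.1, 271.5], 0.68, [0.522, 0.243]), ([262.6, 105.8], 0.63, [0.25, -0.34])]
   tri [0.523 0.244 0.016]
bridge_end top [([189.4, 205.0], 0.69, [0.498, 0.162])]
bridge_end scene [([304.8, 232.3], 0.84, [0.486, 0.154])]
   tri [0.494 0.159 0.102]
seat top [([197.5, 203.5], 0.76, [0.512, 0.143])]
seat scene [([294.7, 248.1], 0.74, [0.517, 0.153]), ([168.8, 242.5], 0.71, [0.805, -0.092]), ([201.4, 140.8], 0.61, [0.512, -0.345])]
   tri [ 0.512  0.148 -0.004]
knob top [([192.2, 199.0], 0.5, [0.516,
[... 591 characters left out ...]
ri [0.605 0.003 0.493]
{'time_s': 1.9, 'joint_positions': array([ 9.26882382e-01,  2.45085258e-01,  1.55784574e+00,  3.14501682e-05,
        1.33872526e+00, -1.74088134e-01]), 'qvel': array([-0.00018015, -0.00062469, -0.00092181, -0.00091306, -0.00035164,
        0.00023643]), 'tau': array([-3.71607966e-03, -4.15814745e+01, -3.14872670e+01,  6.84138550e-02,
        2.89011339e-02, -2.83673705e-05]), 'ee_pos': array([0.29424507, 0.5795679 , 0.19244007]), 'tcp_rot': array([-3.14153531e+00, -4.11613816e-05,  2.67175961e+00]), 'wrist_force': array([ 0.61108413, -0.01467866,  0.30997357]), 'torque': array([-0.04334684,  0.03420898, -0.02807995]), 'gripper_force': 0.0, 'width': 0.9968184360781822}
```

View pictures.

View pics/top0.png

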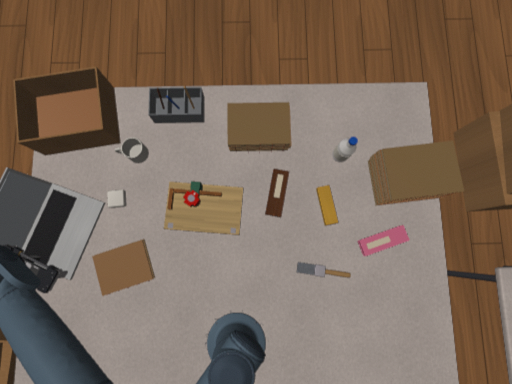

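View pics/scene0.png

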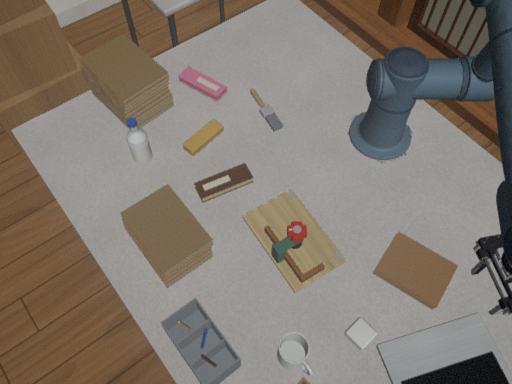

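```bash
cat > fit.py <<'E'
from h import *
from scipy.optimize import minimize
U=6
def up(img): return cv2.resize(img,None,fx=U,fy=U,interpolation=cv2.INTER_CUBIC)
def hull(c,pts):
    p=np.array([proj(c,q) for q in pts]); p=(p+.5)*U-.5
    return cv2.convexHull(p.astype(np.float32)).reshape(-1,2)
def box(x0,x1,y0,y1,z0,z1): return np.array([[x,y,z] for x in(x0,x1) for y in(y0,y1) for z in(z0,z1)])
def place(b,p): 
    q=b.copy(); c,s=np.cos(p[2]),np.sin(p[2]); q[:,:2]=b[:,:2]@np.array([[c,s],[-s,c]])+p[:2]; return q
def cost(p,b,views):
    e=0
    for c,m in views:
        r=np.zeros_like(m); cv2.fillConvexPoly(r,np.round(hull(c,place(b,p))*16).astype(np.int32),255,shift=4)
        e+=np.count_nonzero(r!=m)/np.count_nonzero(m)
    return e
def fit(p0,b,views):
    best=None
    for da in(-.15,0,.15):
        s=np.array(p0)+[0,0,da]; S=np.vstack([s,s+[.01,0,0],s+[0,.01,0],s+[0,0,.1]])
        r=minimize(cost,s,args=(b,views),method='Nelder-Mead',options=dict(initial_simplex=S,xatol=1e-4,fatol=1e-4))
        if best is None or r.fun<best.fun: best=r
    return best.x.round(4),round(best.fun,3)
def mask(c,near,rad,f,fillhull=True):
    I=up(c[0]['color']).astype(int); m=f(I[...,0],I[...,1],I[...,2]).astype(np.uint8)*255
    k=np.zeros_like(m); ctr=((np.array(proj(c,near))+.5)*U).astype(int); cv2.circle(k,tuple(int(v) for v in ctr),int(rad*U),255,-1); m&=k
    m=cv2.morphologyEx(m,cv2.MORPH_OPEN,np.ones((5,5),np.uint8))
    n,l,st,_=cv2.connectedComponentsWithStats(cv2.morphologyEx(m,cv2.MORPH_CLOSE,np.ones((9,9),np.uint8)))
    i=1+np.argmax(st[1:,4]); m=(l==i).astype(np.uint8)*255
    if fillhull:
        pts=cv2.convexHull(cv2.findNonZero(m)); cv2.fillConvexPoly(m,pts,255)
    return m
E
python3 - <<'E'
from fit import *
ct,cs=cam('top'),cam('scene')
for c,P in((ct,[(277,192),(270,205),(240,200),(220,215),(300,240),(192,199)]),(cs,[(240,178),(225,192),(270,250),(240,220),(297,231)])):
    print([c[0]['color'][y,x].tolist() for x,y in P])
# generic: differs from grey table
table=lambda b,g,r: (r-b>22)
out=[]
for c,n,rv,rp in((ct,'t',32,62),(cs,'s',42,75)):
    v=mask(c,[.55,-.165,.015],rv,lambda b,g,r:(r-b>18)|(r<90))
    p=mask(c,[.50,.12,.012],rp,lambda b,g,r:(r-b>28))
    I=up(c[0]['color'])
    for m,col in((v,(0,255,0)),(p,(255,0,0))):
        cv2.drawContours(I,cv2.findContours(m,0,2)[0],-1,col,1)
    out.append((v,p,I))
for z in(.028,.030,.032):
    b=box(-.09,.09,-.031,.031,0,z)
    print('vol',z,fit([.55,-.165,-.1],b,[(ct,out[0][0]),(cs,out[1][0])]))
for nm,V in(('top',[(ct,out[0][0])]),('scene',[(cs,out[1][0])])): print(nm,fit([.55,-.165,-.1],box(-.09,.09,-.031,.031,0,.03),V))
b=box(-.11,.075,-.175,.115,0,.012)
for nm,V in(('top',[(ct,out[0][1])]),('scene',[(cs,out[1][1])])): print('press',nm,fit([.515,.148,-.03],b,V))
a=out[0][2][150*U:250*U,155*U:300*U]; s=out[1][2][140*U:300*U,185*U:350*U]
cv2.imwrite('pics/crop.png',np.hstack([cv2.resize(a,(420,290)),cv2.resize(s,(380,290))]))
E
```

```text
[[142, 163, 176], [23, 44, 71], [85, 124, 150], [87, 127, 151], [132, 139, 148], [132, 128, 131]]
[[58, 69, 89], [85, 106, 121], [108, 138, 154], [149, 152, 155], [142, 138, 137]]
vol 0.028 (array([ 0.5494, -0.1638, -0.2015]), np.float64(0.102))
vol 0.03 (array([ 0.5496, -0.1634, -0.2029]), np.float64(0.09))
vol 0.032 (array([ 0.5497, -0.163 , -0.198 ]), np.float64(0.094))
top (array([ 0.5497, -0.1631, -0.1974]), np.float64(0.073))
scene (array([ 0.5501, -0.1634, -0.2036]), np.float64(0.017))
press top (array([ 0.5168,  0.1491, -0.0976]), np.float64(0.018))
press scene (array([ 0.5174,  0.1489, -0.1004]), np.float64(0.021))
```

View pics/crop.png

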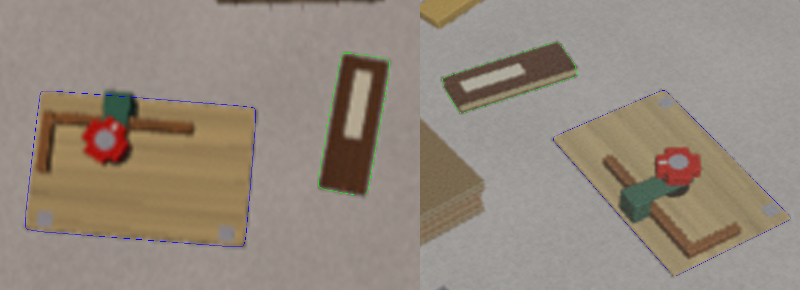

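```bash
cat >> h.py <<'E'
PX,PY,PW=.517,.149,-.099
def press(x,y): c,s=np.cos(PW),np.sin(PW); return np.array([PX+c*x-s*y,PY+s*x+c*y])
def go(pos,rpy=None):
    s=sense(); R0=R.from_euler('xyz',s['tcp_rot']); R1=R.from_euler('xyz',rpy) if rpy is not None else R0
    d=R0.inv().apply(np.array(pos)-s['ee_pos'])
    print('shift',(d/.15).round(3),'turn',((R0.inv()*R1).as_rotvec()/np.pi).round(4))
def st():
    s=sense(); R0=R.from_euler('xyz',s['tcp_rot'])
    q=s['ee_pos'][:2]-[PX,PY]; c,n=np.cos(PW),np.sin(PW)
    print('t',round(s['time_s'],2),'pos',s['ee_pos'].round(4),'press',(np.array([[c,n],[-n,c]])@q).round(4),'rpy',s['tcp_rot'].round(3),'F',s['wrist_force'].round(1),'M',s['torque'].round(2),'w',round(s['width']*.094,4),'g',round(s['gripper_force'],1),'q6',round(s['joint_positions'][5],2))
E
python3 - <<'E'
from h import *
import plant; print([n for n in dir(plant) if n[0]!='_'], getattr(plant,'tip_extent',None))
st(); go([.55,-.163,.192],[np.pi,0,2.939]); go([.55,-.163,.192])
E
```

```text
['IKError', 'job_done', 'landmark_of', 'recognise', 'sense', 'snapshot', 'tip_extent'] 0.017
t 2.0 pos [0.2943 0.5796 0.1925] press [-0.2642  0.4065] rpy [3.142 0.    2.672] F [ 0.6  0.2 -0.3] M [-0.   -0.01 -0.02] w 0.0941 g 0.0 q6 -0.17
shift [-3.761e+00 -3.642e+00  3.000e-03] turn [ 0.      0.     -0.0851]
shift [-3.761e+00 -3.642e+00  3.000e-03] turn [0. 0. 0.]
```

```bash

P='' ; python3 -m inch '[{"rotation":[0,0,0],"translation":[-0.94,-0.91,0],"claw":-1},{"rotation":[0,0,0],"translation":[-0.94,-0.91,0],"claw":-1},{"rotation":[0,0,0],"translation":[-0.94,-0.91,0],"claw":-1},{"rotation":[0,0,0],"translation":[-0.94,-0.91,0],"claw":-1},{"rotation":[0,0,0],"translation":[-0.94,-0.91,0],"claw":-1}]'
python3 -m inch '[{"rotation":[0,0,0],"translation":[-0.94,-0.91,0],"claw":-1},{"rotation":[0,0,0],"translation":[-0.94,-0.91,0],"claw":-1},{"rotation":[0,0,0],"translation":[-0.94,-0.91,0],"claw":-1},{"rotation":[0,0,0],"translation":[-0.94,-0.91,0],"claw":-1},{"rotation":[0,0,0],"translation":[-0.94,-0.91,0],"claw":-1}]'
python3 -m inch '[{"rotation":[0,0,0],"translation":[-0.94,-0.91,0],"claw":-1},{"rotation":[0,0,0],"translation":[-0.94,-0.91,0],"claw":-1},{"rotation":[0,0,0],"translation":[-0.94,-0.91,0],"claw":-1},{"rotation":[0,0,0],"translation":[-0.94,-0.91,0],"claw":-1},{"rotation":[0,0,0],"translation":[-0.94,-0.91,0],"claw":-1}]'
python3 -m inch '[{"rotation":[0,0,-0.085],"translation":[-0.94,-0.91,0],"claw":-1},{"rotation":[0,0,-0.085],"translation":[-0.94,-0.91,0],"claw":-1},{"rotation":[0,0,-0.085],"translation":[-0.94,-0.91,0],"claw":-1},{"rotation":[0,0,-0.085],"translation":[-0.94,-0.91,0],"claw":-1},{"rotation":[0,0,-0.085],"translation":[-0.94,-0.91,0],"claw":-1}]'
python3 -c "
from h import *
st(); go([.55,-.163,.021],[np.pi,0,2.939])"
```

```text
time_s: 2.42
ee_pos: [0.3586, 0.3915, 0.1924]
tcp_rot: [-3.141, 0.0, 2.671]
wrist_force: [1.1, -1.1, -0.2]
width: 0.999
gripper_force: 0.0
time_s: 2.83
ee_pos: [0.4227, 0.2059, 0.1928]
tcp_rot: [3.141, 0.001, 2.67]
wrist_force: [-0.8, 0.5, 0.4]
width: 1.0
gripper_force: 0.0
time_s: 3.25
ee_pos: [0.4868, 0.0199, 0.1929]
tcp_rot: [-3.141, 0.001, 2.67]
wrist_force: [0.6, 1.1, 1.0]
width: 0.999
gripper_force: 0.0
time_s: 3.67
ee_pos: [0.5504, -0.1654, 0.1926]
tcp_rot: [-3.141, 0.001, 2.938]
wrist_force: [0.7, 1.0, 0.6]
width: 1.001
gripper_force: 0.0
t 3.67 pos [ 0.5504 -0.1654  0.1926] press [ 0.0643 -0.3095] rpy [-3.141e+00  1.000e-03  2.938e+00] F [0.7 1.  0.6] M [ 0.07 -0.06  0.  ] w 0.0941 g 0.0 q6 -1.86
shift [0.007 0.015 1.144] turn [-0.0001  0.0002 -0.0004]
```

```bash

python3 -m inch '[{"rotation":[0,0,0],"translation":[0,0.01,0.8],"claw":-1},{"rotation":[0,0,0],"translation":[0,0.01,0.8],"claw":-1},{"rotation":[0,0,0],"translation":[0,0.01,0.8],"claw":-1},{"rotation":[0,0,0],"translation":[0,0.01,0.8],"claw":-1}]'
python3 -m inch '[{"rotation":[0,0,0],"translation":[0,0,0.2],"claw":-1},{"rotation":[0,0,0],"translation":[0,0,0.34],"claw":-1},{"rotation":[0,0,0],"translation":[0,0,0.34],"claw":-1},{"rotation":[0,0,0],"translation":[0,0,0.34],"claw":0.5},{"rotation":[0,0,0],"translation":[0,0,0.34],"claw":0.5}]' 25
python3 -m inch '[{"rotation":[0,0,0],"translation":[0,0,0],"claw":0.5},{"rotation":[0,0,0],"translation":[0,0,0],"claw":0.5},{"rotation":[0,0,0],"translation":[0,0,0],"claw":0.5},{"rotation":[0,0,0],"translation":[0,0,0],"claw":0.5},{"rotation":[0,0,0],"translation":[0,0,0],"claw":0.5}]' 25
python3 -c "
from h import *
st()
c=cam('top'); cv2.imwrite('pics/g.png',cv2.resize(c[0]['color'][140:260,200:340],(700,600)))"
```

```text
time_s: 4.0
ee_pos: [0.5445, -0.1585, 0.0643]
tcp_rot: [3.137, -0.015, 2.938]
wrist_force: [-1.8, 0.5, -0.9]
width: 1.002
gripper_force: 0.0
time_s: 4.42
ee_pos: [0.552, -0.1619, 0.0242]
tcp_rot: [-3.141, 0.004, 2.939]
wrist_force: [0.2, 0.7, 0.1]
width: 0.895
gripper_force: 0.0
time_s: 4.83
ee_pos: [0.5505, -0.1612, 0.0219]
tcp_rot: [-3.141, 0.001, 2.939]
wrist_force: [0.3, 0.2, -0.8]
width: 0.538
gripper_force: 0.0
t 4.83 pos [ 0.5505 -0.1612  0.0219] press [ 0.064  -0.3054] rpy [-3.141e+00  1.000e-03  2.939e+00] F [ 0.3  0.2 -0.8] M [-0.02 -0.03  0.01] w 0.0505 g 0.0 q6 -1.85
```

View pics/g.png

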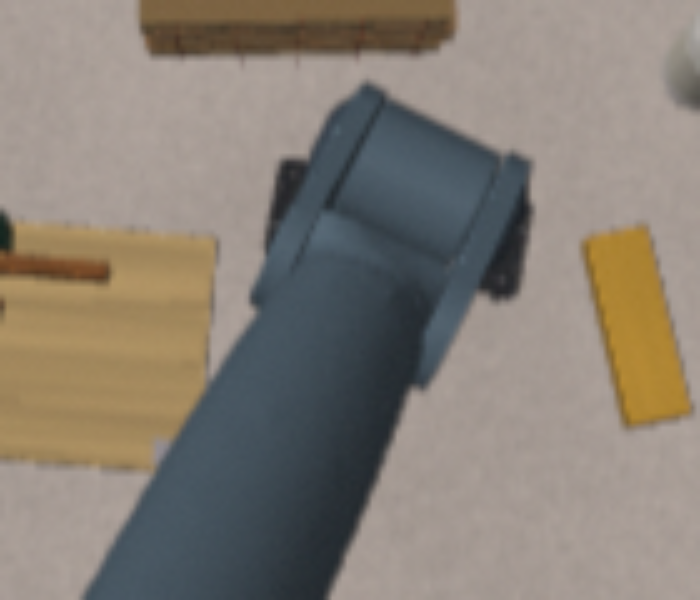

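```bash

python3 -m inch '[{"rotation":[0,0,0],"translation":[0,0,0],"claw":0.5},{"rotation":[0,0,0],"translation":[0,0,0],"claw":0.5}]' 25
python3 -m inch '[{"rotation":[0,0,0],"translation":[0,0,0],"claw":0.5},{"rotation":[0,0,0],"translation":[0,0,0],"claw":0.5}]' 25
python3 -c "
from h import *
c=cam('scene'); cv2.imwrite('pics/g2.png',cv2.resize(c[0]['color'][120:240,150:290],(700,600)))"
```

```text
time_s: 5.05
ee_pos: [0.5502, -0.1611, 0.0214]
tcp_rot: [3.142, -0.0, 2.939]
wrist_force: [0.2, 0.5, 0.7]
width: 0.354
gripper_force: 0.0
time_s: 5.22
ee_pos: [0.5502, -0.1611, 0.0214]
tcp_rot: [3.142, -0.0, 2.939]
wrist_force: [-0.0, -0.1, 0.3]
width: 0.254
gripper_force: 0.0
```

View pics/g2.png

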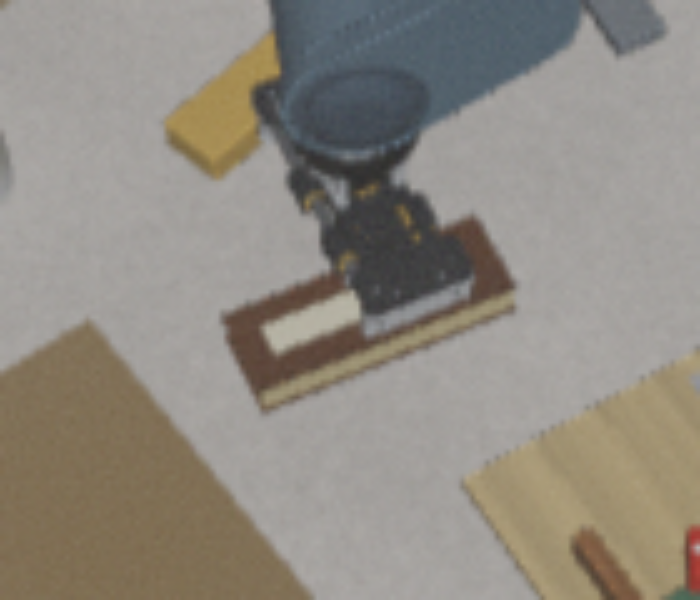

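```bash

python3 - <<'E'
from h import *
st();c=cam('scene')
f=lambda P:((proj(c,P)-[150,120])*5).round(0)
for z in(0,.0044,.03,.05,.1): print(z,f([.5502,-.1611,z]),f([.5502,-.1611+.012,z]),f([.5502,-.1611+.031,z]))
from fit import *
E
```

```text
t 5.27 pos [ 0.5503 -0.1611  0.0214] press [ 0.0637 -0.3053] rpy [ 3.142 -0.     2.939] F [ 0.1 -0.1  0.2] M [ 0.04  0.02 -0.03] w 0.0239 g 0.0 q6 -1.85
0 [370. 325.] [381. 338.] [399. 358.]
0.0044 [370. 322.] [381. 334.] [398. 354.]
0.03 [368. 301.] [379. 313.] [397. 333.]
0.05 [367. 284.] [378. 297.] [396. 317.]
0.1 [363. 240.] [374. 253.] [393. 274.]
```

```bash

python3 - <<'E'
from h import *
c=cam('scene'); s=sense(); Rt=R.from_euler('xyz',s['tcp_rot'])
f=lambda P:((proj(c,P)-[150,120])*5).round(0)
for zb in(-.08,-.06,-.04):
  for hy in(-.0885,-.03,.0,): print(zb,hy,[f(s['ee_pos']+Rt.apply([x,hy,zb])).tolist() for x in(-.0375,.0375)])
print(Rt.as_matrix().round(2)[:,1])
img=c[0]['color']; img=img[90:240,130:300]; cv2.imwrite('pics/g3.png',cv2.resize(img,(680,600),interpolation=cv2.INTER_CUBIC))
E
python3 -m inch '[{"rotation":[0,0,0],"translation":[0,0,0],"claw":-0.1},{"rotation":[0,0,0],"translation":[0,0,0],"claw":-0.1},{"rotation":[0,0,0],"translation":[0,0,0],"claw":-0.1},{"rotation":[0,0,0],"translation":[0,0,0],"claw":-0.1},{"rotation":[0,0,0],"translation":[0,0,0],"claw":-0.1}]' 25
python3 -m inch '[{"rotation":[0,0,0],"translation":[0,0,-0.3],"claw":-0.1},{"rotation":[0,0,0],"translation":[0,0,-0.3],"claw":-0.1},{"rotation":[0,0,0],"translation":[0,0,-0.3],"claw":-0.1}]' 25
```

```text
-0.08 -0.0885 [[250.0, 155.0], [359.0, 113.0]]
-0.08 -0.03 [[287.0, 224.0], [398.0, 181.0]]
-0.08 0.0 [[307.0, 261.0], [418.0, 217.0]]
-0.06 -0.0885 [[253.0, 173.0], [361.0, 131.0]]
-0.06 -0.03 [[290.0, 242.0], [399.0, 199.0]]
-0.06 0.0 [[309.0, 279.0], [419.0, 235.0]]
-0.04 -0.0885 [[256.0, 191.0], [362.0, 149.0]]
-0.04 -0.03 [[292.0, 260.0], [400.0, 217.0]]
-0.04 0.0 [[311.0, 296.0], [420.0, 252.0]]
[ 0.2   0.98 -0.  ]
time_s: 5.78
ee_pos: [0.5503, -0.1611, 0.0215]
tcp_rot: [-3.142, 0.0, 2.939]
wrist_force: [0.0, 0.3, 0.0]
width: 0.542
gripper_force: 0.0
time_s: 6.03
ee_pos: [0.5525, -0.1622, 0.0694]
tcp_rot: [-3.14, 0.006, 2.939]
wrist_force: [0.7, 0.4, 0.1]
width: 0.55
gripper_force: 0.0
```

View pics/g3.png

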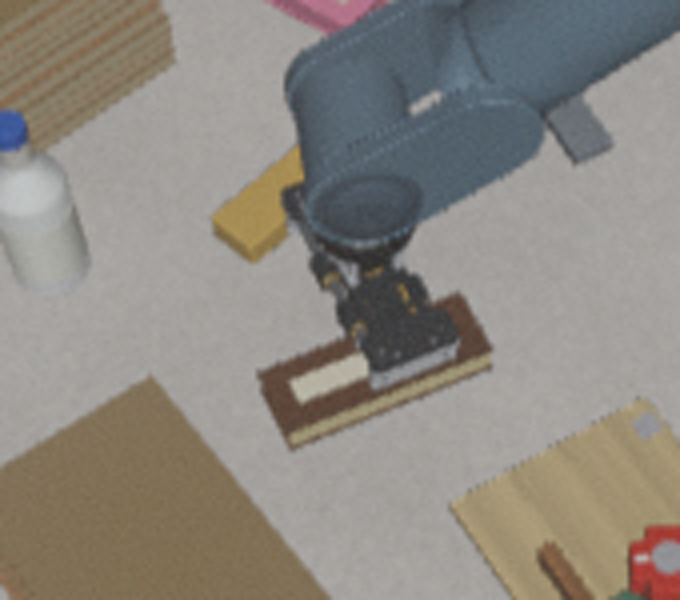

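```bash

python3 -m inch '[{"rotation":[0,0,0],"translation":[0,0,0.08],"claw":0.5},{"rotation":[0,0,0],"translation":[0,0,0.08],"claw":0.5},{"rotation":[0,0,0],"translation":[0,0,0.08],"claw":0.5},{"rotation":[0,0,0],"translation":[0,0,0.08],"claw":0.5},{"rotation":[0,0,0],"translation":[0,0,0.08],"claw":0.5}]'
python3 -m inch '[{"rotation":[0,0,0],"translation":[0,0,0.03],"claw":0.5},{"rotation":[0,0,0],"translation":[0,0,0.03],"claw":0.5},{"rotation":[0,0,0],"translation":[0,0,0.03],"claw":0.5}]'
python3 -m inch '[{"rotation":[0,0,0],"translation":[0,0,0.03],"claw":0.5},{"rotation":[0,0,0],"translation":[0,0,0.03],"claw":0.5}]'
python3 -m inch '[{"rotation":[0,0,0],"translation":[0,0,0.03],"claw":0.5},{"rotation":[0,0,0],"translation":[0,0,0.03],"claw":0.5}]'
python3 -c "
from h import *
st()"
```

```text
time_s: 6.45
ee_pos: [0.5498, -0.1609, 0.0536]
tcp_rot: [3.141, -0.001, 2.939]
wrist_force: [-0.3, 0.3, 0.4]
width: 0.259
gripper_force: 0.0
time_s: 6.7
ee_pos: [0.55, -0.161, 0.0495]
tcp_rot: [3.141, -0.001, 2.939]
wrist_force: [0.3, -0.2, -0.9]
width: 0.249
gripper_force: 0.0
time_s: 6.87
ee_pos: [0.5499, -0.1609, 0.0447]
tcp_rot: [3.141, -0.001, 2.939]
wrist_force: [-0.1, -0.5, 0.4]
width: 0.253
gripper_force: 0.0
time_s: 7.03
ee_pos: [0.5498, -0.1609, 0.0401]
tcp_rot: [3.141, -0.001, 2.939]
wrist_force: [-1.1, 0.7, 0.3]
width: 0.248
gripper_force: 0.0
t 7.03 pos [ 0.5498 -0.1609  0.0401] press [ 0.0633 -0.3051] rpy [ 3.141e+00 -1.000e-03  2.939e+00] F [-1.1  0.7  0.3] M [ 0.05  0.   -0.01] w 0.0233 g 0.0 q6 -1.85
```

```bash

python3 -m inch '[{"rotation":[0,0,0],"translation":[0,0,0.12],"claw":0.5},{"rotation":[0,0,0],"translation":[0,0,0.12],"claw":0.5},{"rotation":[0,0,0],"translation":[0,0,0.12],"claw":0.5}]'
python3 -m inch '[{"rotation":[0,0,0],"translation":[0,0,0.02],"claw":0.5},{"rotation":[0,0,0],"translation":[0,0,0.02],"claw":0.5}]'
python3 -m inch '[{"rotation":[0,0,0],"translation":[0,0,0.02],"claw":0.5},{"rotation":[0,0,0],"translation":[0,0,0.02],"claw":0.5}]'
python3 -c "
from h import *
st()
c=cam('scene'); cv2.imwrite('pics/g4.png',c[0]['color'])
for n in('knob','volume','weight'): print(landmark_of(n,'scene'))"
```

```text
time_s: 7.28
ee_pos: [0.5494, -0.1606, 0.0221]
tcp_rot: [3.141, -0.002, 2.939]
wrist_force: [-0.2, 0.0, -0.5]
width: 0.25
gripper_force: 0.0
time_s: 7.45
ee_pos: [0.5504, -0.1612, 0.0202]
tcp_rot: [-3.141, 0.0, 2.939]
wrist_force: [-0.3, 0.7, -0.3]
width: 0.249
gripper_force: 0.0
time_s: 7.62
ee_pos: [0.551, -0.1615, 0.019]
tcp_rot: [-3.141, 0.001, 2.939]
wrist_force: [-3.7, 1.7, 11.5]
width: 0.253
gripper_force: 5.2
t 7.62 pos [ 0.551  -0.1615  0.019 ] press [ 0.0645 -0.3056] rpy [-3.141e+00  1.000e-03  2.939e+00] F [-3.7  1.7 11.5] M [ 0.41  0.8  -0.02] w 0.0237 g 5.2 q6 -1.85
[{'pixel': [295.3, 232.1], 'confidence': 0.63}]
[{'pixel': [227.0, 185.3], 'confidence': 0.75}, {'pixel': [201.2, 85.6], 'confidence': 0.69}, {'pixel': [284.0, 250.4], 'confidence': 0.41}]
[{'pixel': [202.9, 135.8], 'confidence': 0.81}]
```

```bash

python3 -m inch '[{"rotation":[0,0,0],"translation":[0,0,-0.1],"claw":-1},{"rotation":[0,0,0],"translation":[0,0,-0.1],"claw":-1},{"rotation":[0,0,0],"translation":[0,0,-0.1],"claw":-1},{"rotation":[0,0,0],"translation":[0,0,-0.1],"claw":-1},{"rotation":[0,0,0],"translation":[0,0,-0.1],"claw":-1}]'
python3 -m inch '[{"rotation":[0,0,0],"translation":[0,0,0],"claw":-1},{"rotation":[0,0,0],"translation":[0,0,0],"claw":-1},{"rotation":[0,0,0],"translation":[0,0,0],"claw":-1},{"rotation":[0,0,0],"translation":[0,0,0],"claw":-1},{"rotation":[0,0,0],"translation":[0,0,0],"claw":-1}]'
python3 -m inch '[{"rotation":[0,0,0],"translation":[0,0,0.08],"claw":-1},{"rotation":[0,0,0],"translation":[0,0,0.08],"claw":-1},{"rotation":[0,0,0],"translation":[0,0,0.08],"claw":-1}]'
python3 -m inch '[{"rotation":[0,0,0],"translation":[0,0,0.06],"claw":-1},{"rotation":[0,0,0],"translation":[0,0,0.06],"claw":-1},{"rotation":[0,0,0],"translation":[0,0,0.06],"claw":-1}]'
python3 -c "
from h import *
st()"
```

```text
time_s: 8.23
ee_pos: [0.5499, -0.1609, 0.0313]
tcp_rot: [3.141, -0.001, 2.939]
wrist_force: [-0.3, -0.5, -0.5]
width: 0.569
gripper_force: 0.0
time_s: 8.65
ee_pos: [0.5502, -0.1611, 0.0318]
tcp_rot: [3.142, -0.0, 2.939]
wrist_force: [0.2, 0.8, -0.2]
width: 0.923
gripper_force: 0.0
time_s: 8.9
ee_pos: [0.5493, -0.1606, 0.0187]
tcp_rot: [3.141, -0.002, 2.939]
wrist_force: [-1.3, 1.3, 0.0]
width: 1.0
gripper_force: 0.0
time_s: 9.15
ee_pos: [0.5497, -0.1608, 0.0102]
tcp_rot: [3.141, -0.001, 2.939]
wrist_force: [-0.6, 0.1, 0.2]
width: 1.0
gripper_force: 0.0
t 9.15 pos [ 0.5497 -0.1608  0.0102] press [ 0.0632 -0.3051] rpy [ 3.141e+00 -1.000e-03  2.939e+00] F [-0.6  0.1  0.2] M [ 0.07  0.03 -0.01] w 0.094 g 0.0 q6 -1.85
```

Tip really sits about 27 mm above the reading. I'll go on down gently and close.

```bash

python3 -m inch '[{"rotation":[0,0,0],"translation":[0,0,0.05],"claw":-1},{"rotation":[0,0,0],"translation":[0,0,0.05],"claw":-1},{"rotation":[0,0,0],"translation":[0,0,0.05],"claw":-1}]'
python3 -m inch '[{"rotation":[0,0,0],"translation":[0,0,0.03],"claw":-1},{"rotation":[0,0,0],"translation":[0,0,0.03],"claw":-1},{"rotation":[0,0,0],"translation":[0,0,0.03],"claw":-1}]'
python3 -m inch '[{"rotation":[0,0,0],"translation":[0,0,0.01],"claw":0.6},{"rotation":[0,0,0],"translation":[0,0,0.01],"claw":0.6},{"rotation":[0,0,0],"translation":[0,0,0.01],"claw":0.6},{"rotation":[0,0,0],"translation":[0,0,0.01],"claw":0.6},{"rotation":[0,0,0],"translation":[0,0,0.01],"claw":0.6}]' 25
python3 -m inch '[{"rotation":[0,0,0],"translation":[0,0,0],"claw":0.6},{"rotation":[0,0,0],"translation":[0,0,0],"claw":0.6},{"rotation":[0,0,0],"translation":[0,0,0],"claw":0.6}]' 25
python3 -c "
from h import *
st()"
```

```text
time_s: 9.4
ee_pos: [0.5499, -0.1609, 0.0029]
tcp_rot: [3.141, -0.001, 2.939]
wrist_force: [-0.1, 1.3, 0.3]
width: 1.002
gripper_force: 0.0
time_s: 9.65
ee_pos: [0.5501, -0.161, -0.0013]
tcp_rot: [3.141, -0.0, 2.939]
wrist_force: [-0.6, -0.2, 0.4]
width: 1.001
gripper_force: 0.0
time_s: 10.07
ee_pos: [0.5504, -0.1614, -0.0024]
tcp_rot: [-3.141, 0.0, 2.939]
wrist_force: [0.6, -0.7, -0.1]
width: 0.681
gripper_force: 0.5
time_s: 10.32
ee_pos: [0.5503, -0.1613, -0.0025]
tcp_rot: [-3.141, 0.0, 2.939]
wrist_force: [-0.2, -0.8, -0.5]
width: 0.656
gripper_force: 25.0
t 10.32 pos [ 0.5503 -0.1613 -0.0025] press [ 0.0638 -0.3055] rpy [-3.141  0.     2.939] F [-0.2 -0.8 -0.5] M [-0.26  0.08  0.05] w 0.0617 g 25.0 q6 -1.85
```

```bash

python3 -m inch '[{"rotation":[0,0,0],"translation":[0,0,-0.15],"claw":0.6},{"rotation":[0,0,0],"translation":[0,0,-0.4],"claw":0.6},{"rotation":[0,0,0],"translation":[0,0,-0.6],"claw":0.6},{"rotation":[0,0,0],"translation":[0,0,-0.6],"claw":0.6}]'
python3 -c "
from h import *
st(); p=press(-.012,-.125); print(p); go([*p,.088],[np.pi,0,1.472])"
```

```text
time_s: 10.65
ee_pos: [0.5542, -0.1628, 0.0938]
tcp_rot: [-3.139, 0.011, 2.939]
wrist_force: [2.2, -1.1, -1.5]
width: 0.662
gripper_force: 25.0
t 10.65 pos [ 0.5542 -0.1628  0.0938] press [ 0.0678 -0.3066] rpy [-3.139  0.011  2.939] F [ 2.2 -1.1 -1.5] M [-0.   -0.13  0.02] w 0.0622 g 25.0 q6 -1.85
[0.49270396 0.02579812]
shift [0.655 1.149 0.029] turn [0.0018 0.0034 0.4669]
```

```bash

python3 -m inch '[{"rotation":[0,0,0.2],"translation":[0.3,0.5,0],"claw":0.6},{"rotation":[0,0,0.2],"translation":[0.3,0.5,0],"claw":0.6},{"rotation":[0,0,0.2],"translation":[0.3,0.5,0],"claw":0.6},{"rotation":[0,0,0.2],"translation":[0.3,0.5,0],"claw":0.6},{"rotation":[0,0,0.2],"translation":[0.3,0.5,0],"claw":0.6}]'
python3 -m inch '[{"rotation":[0,0,0.2],"translation":[0,0,0],"claw":0.6},{"rotation":[0,0,0.2],"translation":[0,0,0],"claw":0.6},{"rotation":[0,0,0.2],"translation":[0,0,0],"claw":0.6},{"rotation":[0,0,0.2],"translation":[0,0,0],"claw":0.6},{"rotation":[0,0,0.2],"translation":[0,0,0],"claw":0.6}]'
python3 -m inch '[{"rotation":[0,0,0.067],"translation":[0,0,0],"claw":0.6},{"rotation":[0,0,0.067],"translation":[0,0,0],"claw":0.6},{"rotation":[0,0,0.067],"translation":[0,0,0],"claw":0.6},{"rotation":[0,0,0.067],"translation":[0,0,0],"claw":0.6}]'
python3 - <<'E'
from fit import *
st()
p=press(-.012,-.13); print(p); go([*p,.04],[np.pi,0,1.472])
E
```

```text
time_s: 11.07
ee_pos: [0.5197, -0.077, 0.0856]
tcp_rot: [-3.14, -0.003, 2.309]
wrist_force: [-0.3, -0.3, -2.7]
width: 0.659
gripper_force: 25.0
time_s: 11.48
ee_pos: [0.52, -0.0779, 0.0856]
tcp_rot: [-3.139, -0.002, 1.683]
wrist_force: [0.3, -1.1, -2.6]
width: 0.656
gripper_force: 25.0
time_s: 11.82
ee_pos: [0.5203, -0.0782, 0.0861]
tcp_rot: [-3.139, -0.001, 1.481]
wrist_force: [-0.6, -0.7, -2.3]
width: 0.655
gripper_force: 25.0
t 11.82 pos [ 0.5203 -0.0782  0.0861] press [ 0.0258 -0.2257] rpy [-3.139e+00 -1.000e-03  1.481e+00] F [-0.6 -0.7 -2.3] M [-0.08  0.06  0.02] w 0.0616 g 25.0 q6 -0.27
[0.49220977 0.02082261]
shift [ 0.64  -0.245  0.308] turn [-0.0007 -0.0002  0.0028]
```

```bash

python3 -m inch '[{"rotation":[0,0,0.003],"translation":[0.64,-0.245,0.1],"claw":0.6},{"rotation":[0,0,0.003],"translation":[0.64,-0.245,0.1],"claw":0.6},{"rotation":[0,0,0.003],"translation":[0.64,-0.245,0.2],"claw":0.6},{"rotation":[0,0,0.003],"translation":[0.64,-0.245,0.31],"claw":0.6},{"rotation":[0,0,0.003],"translation":[0.64,-0.245,0.31],"claw":0.6}]'
python3 -m inch '[{"rotation":[0,0,0],"translation":[0,0,0.09],"claw":0.6},{"rotation":[0,0,0],"translation":[0,0,0.15],"claw":0.6},{"rotation":[0,0,0],"translation":[0,0,0.15],"claw":0.6}]'
python3 - <<'E'
from fit import *
st(); print(landmark_of('volume','scene'))
c=cam('scene'); cv2.imwrite('pics/p1.png',cv2.resize(c[0]['color'][150:310,180:390],(787,600)))
E
```

```text
time_s: 12.23
ee_pos: [0.4898, 0.0222, 0.0373]
tcp_rot: [-3.134, -0.001, 1.473]
wrist_force: [-0.8, -0.3, -4.0]
width: 0.656
gripper_force: 25.0
time_s: 12.48
ee_pos: [0.4922, 0.0202, 0.0169]
tcp_rot: [-3.138, -0.0, 1.469]
wrist_force: [-0.7, -0.2, -2.7]
width: 0.658
gripper_force: 25.0
t 12.48 pos [0.4922 0.0202 0.0169] press [-0.0119 -0.1306] rpy [-3.138 -0.     1.469] F [-0.7 -0.2 -2.7] M [-0.1   0.09  0.04] w 0.0618 g 25.0 q6 -0.09
[{'pixel': [227.0, 185.3], 'confidence': 0.75}, {'pixel': [201.2, 85.6], 'confidence': 0.69}, {'pixel': [284.0, 250.4], 'confidence': 0.41}]
```

View pics/p1.png

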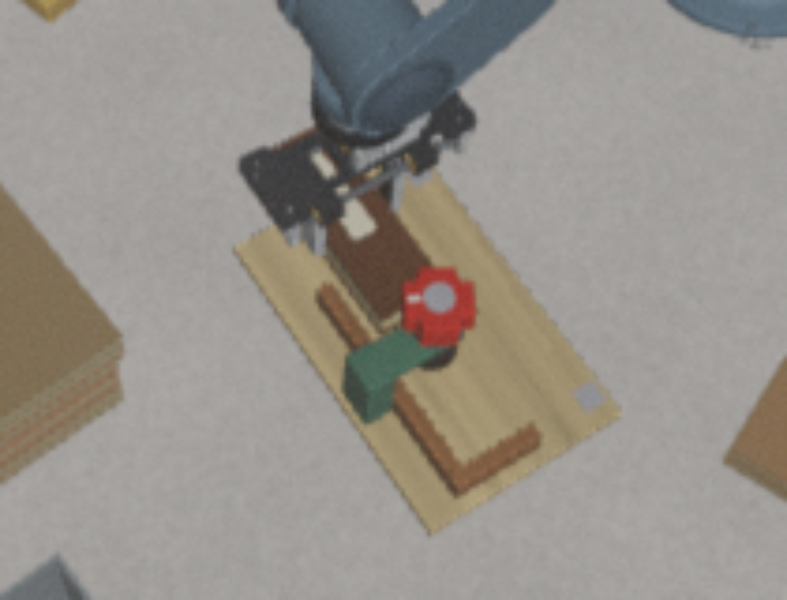

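```bash

python3 -m inch '[{"rotation":[0,0,0],"translation":[0,0,0.03],"claw":0.6},{"rotation":[0,0,0],"translation":[0,0,0.03],"claw":0.6},{"rotation":[0,0,0],"translation":[0,0,0.03],"claw":0.6}]'
python3 -m inch '[{"rotation":[0,0,0],"translation":[0,0,0.02],"claw":0.6},{"rotation":[0,0,0],"translation":[0,0,0.02],"claw":0.6},{"rotation":[0,0,0],"translation":[0,0,0.02],"claw":0.6}]'
python3 - <<'E'
from h import *
st()
c=cam('scene'); k=600/160
a,b=[ray(c,(180+u/(787/210),150+v/k),.136) for u,v in((438,298),(408,299))]
print(a,b,np.arctan2(*(b-a)[[1,0]]))
I=cv2.resize(c[0]['color'],None,fx=4,fy=4,interpolation=cv2.INTER_CUBIC).astype(int)
m=((I[...,2]-I[...,1]>70)&(I[...,2]-I[...,0]>70)).astype(np.uint8)
m[:,:270*4]=0;m[:,330*4:]=0
cnt=max(cv2.findContours(m,0,1)[0],key=cv2.contourArea).reshape(-1,2)
P=np.array([ray(c,((p[0]+.5)/4-.5,(p[1]+.5)/4-.5),.136)[:2] for p in cnt]); q=P-P.mean(0)
print(P.mean(0)); ang=np.arctan2(q[:,1],q[:,0]); r=np.hypot(*q.T)
for i in range(36):
    s=(np.floor((ang+np.pi)/(np.pi/18))==i); print(i*10-175,(r[s].mean()*1000).round(1) if s.any() else None,end=' ')
E
```

```text
time_s: 12.83
ee_pos: [0.4937, 0.0202, 0.0142]
tcp_rot: [3.141, 0.0, 1.469]
wrist_force: [0.3, -0.3, -2.6]
width: 0.655
gripper_force: 25.0
time_s: 13.08
ee_pos: [0.4935, 0.0204, 0.0109]
tcp_rot: [-3.141, -0.0, 1.469]
wrist_force: [-0.5, -0.6, -3.5]
width: 0.66
gripper_force: 25.0
t 13.08 pos [0.4935 0.0204 0.0109] press [-0.0107 -0.1303] rpy [-3.141 -0.     1.469] F [-0.5 -0.6 -3.5] M [-0.07  0.13  0.03] w 0.062 g 25.0 q6 -0.09
[0.51901984 0.15026026 0.136     ] [0.53716733 0.13732804 0.136     ] -0.6191437377484589
[0.523295  0.1516753]
-175 24.4 -165 24.2 -155 26.9 -145 27.2 -135 25.6 -125 25.2 -115 26.7 -105 25.8 -95 21.7 -85 21.7 -75 20.5 -65 23.1 -55 23.7 -45 15.8 -35 18.6 -25 19.7 -15 21.9 -5 26.2 5 24.1 15 22.7 25 23.8 35 29.4 45 27.5 55 27.7 65 27.6 75 25.8 85 24.2 95 23.4 105 24.0 115 25.5 125 23.3 135 23.6 145 23.5 155 24.0 165 25.3 175 27.1
```

```bash

python3 -m inch '[{"rotation":[0,0,0],"translation":[0,0,0.01],"claw":0.6},{"rotation":[0,0,0],"translation":[0,0,0.01],"claw":0.6}]'
python3 -m inch '[{"rotation":[0,0,0],"translation":[0,0,0.007],"claw":0.6},{"rotation":[0,0,0],"translation":[0,0,0.007],"claw":0.6}]'
python3 -m inch '[{"rotation":[0,0,0],"translation":[0,0,0],"claw":0.3},{"rotation":[0,0,0],"translation":[0,0,0],"claw":-0.6},{"rotation":[0,0,0],"translation":[0,0,0],"claw":-0.6},{"rotation":[0,0,0],"translation":[0,0,0],"claw":-0.6},{"rotation":[0,0,0],"translation":[0,0,0],"claw":-0.6}]'
python3 -c "
from h import *
st()"
```

```text
time_s: 13.3
ee_pos: [0.4938, 0.0204, 0.0095]
tcp_rot: [3.141, 0.0, 1.469]
wrist_force: [-0.1, -0.6, -2.9]
width: 0.657
gripper_force: 25.0
time_s: 13.47
ee_pos: [0.4938, 0.0204, 0.0095]
tcp_rot: [-3.141, 0.0, 1.469]
wrist_force: [-3.4, 0.4, 6.3]
width: 0.657
gripper_force: 25.0
time_s: 13.88
ee_pos: [0.4938, 0.0204, 0.0085]
tcp_rot: [3.141, 0.0, 1.469]
wrist_force: [-0.4, 0.0, 1.1]
width: 0.8
gripper_force: 0.0
t 13.88 pos [0.4938 0.0204 0.0085] press [-0.0104 -0.1303] rpy [3.141 0.    1.469] F [-0.4  0.   1.1] M [-0.02  0.07 -0.03] w 0.0752 g 0.0 q6 -0.09
```

```bash

python3 -m inch '[{"rotation":[0,0,0],"translation":[0,0,-0.2],"claw":-0.6},{"rotation":[0,0,0],"translation":[0,0,-0.4],"claw":-0.6},{"rotation":[0,0,0],"translation":[0,0,-0.4],"claw":0},{"rotation":[0,0,0],"translation":[0,0,-0.4],"claw":0.57}]'
python3 -m inch '[{"rotation":[0,0,0],"translation":[-0.85,0,0],"claw":0.57},{"rotation":[0,0,0],"translation":[-0.85,0,0],"claw":0.57},{"rotation":[0,0,0],"translation":[-0.85,0,0],"claw":0.57},{"rotation":[0,0,0],"translation":[-0.85,0,0],"claw":0.57},{"rotation":[0,0,0],"translation":[-0.85,0,0],"claw":0.57}]'
python3 - <<'E'
from fit import *
st()
b=box(-.09,.09,-.031,.031,.012,.042)
p=press(-.0104,-.13)
c=cam('top'); m=mask(c,[*p,.04],34,lambda b,g,r:(r<95)&(r-b>15)&(g>b)); 
print(fit([*p,1.472],b,[(c,m)]), np.count_nonzero(m)/U/U)
c2=cam('scene')
a=cv2.resize(c['color'] if 0 else c[0]['color'][160:250,150:285],(400,267)); s=cv2.resize(c2[0]['color'][170:300,210:350],(400,371))
o=np.zeros((371,800,3),np.uint8); o[:267,:400]=a; o[:,400:]=s; cv2.imwrite('pics/p2.png',o)
E
```

```text
time_s: 14.22
ee_pos: [0.4952, 0.0201, 0.0702]
tcp_rot: [3.137, 0.0, 1.469]
wrist_force: [-0.7, -0.3, -0.7]
width: 0.694
gripper_force: 0.0
time_s: 14.63
ee_pos: [0.4796, -0.1078, 0.0672]
tcp_rot: [-3.14, -0.001, 1.465]
wrist_force: [-0.6, 1.0, 0.2]
width: 0.34
gripper_force: 0.0
t 14.63 pos [ 0.4796 -0.1078  0.0672] press [-0.0118 -0.2592] rpy [-3.140e+00 -1.000e-03  1.465e+00] F [-0.6  1.   0.2] M [-0.07  0.09 -0.  ] w 0.0319 g 0.0 q6 -0.35
(array([0.4929, 0.0271, 1.4399]), np.float64(0.57)) 527.5555555555555
```

View pics/p2.png

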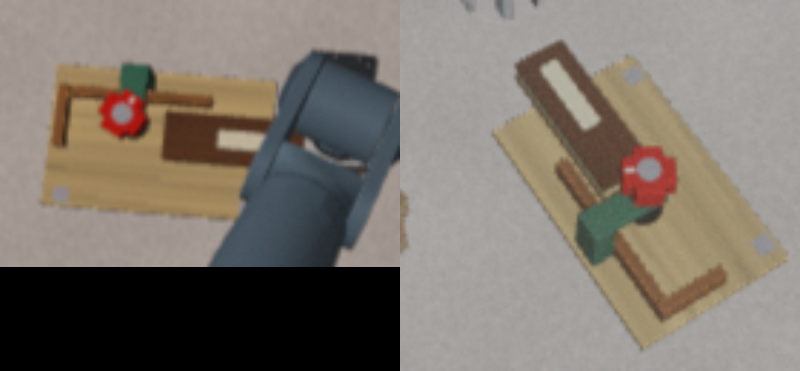

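```bash

python3 -m inch '[{"rotation":[0,0,-0.002],"translation":[0,0,0.2],"claw":0.57},{"rotation":[0,0,-0.002],"translation":[0,0,0.39],"claw":0.57},{"rotation":[0,0,-0.002],"translation":[0,0,0.39],"claw":0.57},{"rotation":[0,0,-0.002],"translation":[0,0,0.39],"claw":0.57}]' 30
python3 -m inch '[{"rotation":[0,0,0],"translation":[0.1,0,0],"claw":0.57},{"rotation":[0,0,0],"translation":[0.2,0,0],"claw":0.57},{"rotation":[0,0,0],"translation":[0.3,0,0],"claw":0.57},{"rotation":[0,0,0],"translation":[0.4,0,0],"claw":0.57}]'
python3 -m inch '[{"rotation":[0,0,0],"translation":[0.1,0,0],"claw":0.57},{"rotation":[0,0,0],"translation":[0.2,0,0],"claw":0.57},{"rotation":[0,0,0],"translation":[0.3,0,0],"claw":0.57},{"rotation":[0,0,0],"translation":[0.4,0,0],"claw":0.57}]'
python3 -c "
from h import *
st(); go([*press(-.0104,-.1),.0085],[np.pi,0,1.472])"
```

```text
time_s: 15.07
ee_pos: [0.4791, -0.1043, 0.0084]
tcp_rot: [-3.137, -0.002, 1.477]
wrist_force: [-0.2, -0.3, -0.2]
width: 0.216
gripper_force: 0.0
time_s: 15.4
ee_pos: [0.4878, -0.046, 0.012]
tcp_rot: [3.138, 0.001, 1.477]
wrist_force: [0.4, -1.3, -1.7]
width: 0.215
gripper_force: 0.6
time_s: 15.73
ee_pos: [0.4935, 0.014, 0.012]
tcp_rot: [3.138, 0.001, 1.477]
wrist_force: [-0.5, -0.9, -0.5]
width: 0.211
gripper_force: 0.6
t 15.73 pos [0.4935 0.014  0.012 ] press [-0.0101 -0.1366] rpy [3.138e+00 1.000e-03 1.477e+00] F [-0.5 -0.9 -0.5] M [-0.28  0.11 -0.  ] w 0.0198 g 0.6 q6 -0.11
shift [ 0.244 -0.001  0.023] turn [0.001  0.0003 0.0015]
```

```bash

python3 -m inch '[{"rotation":[0,0,0],"translation":[0.06,0,0.02],"claw":0.57},{"rotation":[0,0,0],"translation":[0.12,0,0.02],"claw":0.57},{"rotation":[0,0,0],"translation":[0.18,0,0.02],"claw":0.57},{"rotation":[0,0,0],"translation":[0.2,0,0.02],"claw":0.57}]'
python3 -m inch '[{"rotation":[0,0,0],"translation":[0.015,0,0],"claw":0.57},{"rotation":[0,0,0],"translation":[0.015,0,0],"claw":0.57}]'
python3 -m inch '[{"rotation":[0,0,0],"translation":[0.015,0,0],"claw":0.57},{"rotation":[0,0,0],"translation":[0.015,0,0],"claw":0.57}]'
python3 -m inch '[{"rotation":[0,0,0],"translation":[0.015,0,0],"claw":0.57},{"rotation":[0,0,0],"translation":[0.015,0,0],"claw":0.57}]'
python3 -c "
from h import *
st()"
```

```text
time_s: 16.07
ee_pos: [0.4956, 0.0437, 0.0076]
tcp_rot: [3.14, 0.0, 1.476]
wrist_force: [-0.1, -2.7, 1.0]
width: 0.215
gripper_force: 1.3
time_s: 16.23
ee_pos: [0.4952, 0.0455, 0.007]
tcp_rot: [-3.142, -0.001, 1.475]
wrist_force: [0.2, -1.6, -0.4]
width: 0.211
gripper_force: 0.0
time_s: 16.4
ee_pos: [0.4952, 0.0473, 0.0068]
tcp_rot: [-3.141, -0.0, 1.475]
wrist_force: [-0.3, -1.0, 0.8]
width: 0.217
gripper_force: 0.4
time_s: 16.57
ee_pos: [0.4954, 0.0493, 0.0068]
tcp_rot: [-3.141, 0.001, 1.475]
wrist_force: [-0.9, -2.8, 1.3]
width: 0.214
gripper_force: 1.4
t 16.57 pos [0.4954 0.0493 0.0068] press [-0.0116 -0.1013] rpy [-3.141e+00  1.000e-03  1.475e+00] F [-0.9 -2.8  1.3] M [-0.56  0.11 -0.06] w 0.0201 g 1.4 q6 -0.03
```

```bash

python3 -m inch '[{"rotation":[0,0,0],"translation":[0.013,0,0],"claw":0.57},{"rotation":[0,0,0],"translation":[0.013,0,0],"claw":0.57}]'
python3 -m inch '[{"rotation":[0,0,0],"translation":[0.013,0,0],"claw":0.57},{"rotation":[0,0,0],"translation":[0.013,0,0],"claw":0.57}]'
python3 -c "
from h import *
st()"
python3 -m inch '[{"rotation":[0,0,0],"translation":[0.013,0,0],"claw":0.57},{"rotation":[0,0,0],"translation":[0.013,0,0],"claw":0.57}]'
python3 -c "
from h import *
st()"
```

```text
time_s: 16.73
ee_pos: [0.4954, 0.0494, 0.0068]
tcp_rot: [-3.141, 0.005, 1.477]
wrist_force: [-2.4, -12.3, 1.1]
width: 0.212
gripper_force: 5.9
time_s: 16.9
ee_pos: [0.4954, 0.0494, 0.0068]
tcp_rot: [-3.14, 0.009, 1.478]
wrist_force: [-4.4, -20.0, 3.1]
width: 0.217
gripper_force: 10.2
t 16.9 pos [0.4954 0.0494 0.0068] press [-0.0117 -0.1013] rpy [-3.14   0.009  1.478] F [ -4.4 -20.    3.1] M [-3.7   0.69 -0.16] w 0.0204 g 10.2 q6 -0.02
time_s: 17.07
ee_pos: [0.4954, 0.0494, 0.0069]
tcp_rot: [-3.14, 0.012, 1.479]
wrist_force: [-5.2, -29.1, 3.0]
width: 0.215
gripper_force: 14.5
t 17.07 pos [0.4954 0.0494 0.0069] press [-0.0116 -0.1013] rpy [-3.14   0.012  1.479] F [ -5.2 -29.1   3. ] M [-5.21  0.99 -0.11] w 0.0202 g 14.5 q6 -0.02
```

```bash

python3 -m inch '[{"rotation":[0,0,0],"translation":[-0.1,0,0],"claw":0.57},{"rotation":[0,0,0],"translation":[-0.1,0,-0.1],"claw":0.57},{"rotation":[0,0,0],"translation":[-0.1,0,-0.4],"claw":-1},{"rotation":[0,0,0],"translation":[-0.1,0.5,-0.6],"claw":-1},{"rotation":[0,0,0],"translation":[-0.1,0.7,-0.6],"claw":-1}]'
python3 - <<'E'
from h import *
print(landmark_of('volume','top')) if 0 else None
st()
def T(deg,yaw0=PW):
    s,c=np.sin(np.radians(deg)),np.cos(np.radians(deg))
    return (R.from_euler('z',PW)*R.from_matrix(np.array([[-c,0,-s],[0,1,0],[s*0-s,0,-c]]).T if 0 else np.column_stack([[-c,0,-s],[0,1,0],[s,0,-c]]))).as_euler('xyz')
print(T(25))
go([*press(-.12,0.0),.07],T(25))
go([*press(-.12,0.0),.09],[np.pi,0,3.043])
E
```

```text
time_s: 17.48
ee_pos: [0.5742, 0.0334, 0.0945]
tcp_rot: [3.136, -0.001, 1.475]
wrist_force: [0.6, -0.2, 0.3]
width: 0.393
gripper_force: 0.0
t 17.48 pos [0.5742 0.0334 0.0945] press [ 0.0683 -0.1093] rpy [ 3.136e+00 -1.000e-03  1.475e+00] F [ 0.6 -0.2  0.3] M [-0.13  0.05  0.03] w 0.0369 g 0.0 q6 -0.04
[-3.14159265  0.43633231  3.04259265]
shift [ 0.733 -1.254  0.157] turn [-0.1071 -0.1079 -0.4906]
shift [ 0.733 -1.253  0.024] turn [ 0.0016  0.0012 -0.4991]
```

```bash

python3 -m inch '[{"rotation":[0,0,0],"translation":[0,-0.8,0],"claw":-1},{"rotation":[0,0,0],"translation":[0,-0.8,0],"claw":-1},{"rotation":[0,0,0],"translation":[0,-0.8,0],"claw":-1},{"rotation":[0,0,0],"translation":[0,-0.8,0],"claw":-1}]'
python3 -m inch '[{"rotation":[0,0,-0.19],"translation":[0,-0.45,0],"claw":-1},{"rotation":[0,0,-0.19],"translation":[0,-0.45,0],"claw":-1},{"rotation":[0,0,-0.19],"translation":[0.5,-0.45,0],"claw":-1},{"rotation":[0,0,-0.19],"translation":[0.73,-0.45,0],"claw":-1},{"rotation":[0,0,-0.19],"translation":[0.73,-0.45,0],"claw":-1}]'
python3 -m inch '[{"rotation":[0,0,-0.19],"translation":[0,0,0],"claw":-1},{"rotation":[0,0,-0.19],"translation":[0,0,0],"claw":-1},{"rotation":[0,0,-0.19],"translation":[0,0,0],"claw":-1},{"rotation":[0,0,-0.19],"translation":[0,0,0],"claw":-1},{"rotation":[0,0,-0.19],"translation":[0,0,0],"claw":-1}]'
cat >> h.py <<'E'
def T(deg):
    s,c=np.sin(np.radians(deg)),np.cos(np.radians(deg))
    return (R.from_euler('z',PW)*R.from_matrix(np.column_stack([[-c,0,-s],[0,1,0],[s,0,-c]]))).as_euler('xyz')
E
python3 - <<'E'
from h import *
st(); go([*press(-.12,0.0),.07],T(25))
E
```

```text
time_s: 17.82
ee_pos: [0.4454, 0.0464, 0.0863]
tcp_rot: [-3.131, -0.002, 1.476]
wrist_force: [1.2, -0.5, -0.1]
width: 0.674
gripper_force: 0.0
time_s: 18.23
ee_pos: [0.3964, 0.1621, 0.0908]
tcp_rot: [3.14, -0.001, 2.077]
wrist_force: [1.0, -0.2, 0.2]
width: 0.996
gripper_force: 0.0
time_s: 18.65
ee_pos: [0.3965, 0.1604, 0.0903]
tcp_rot: [3.141, -0.001, 2.675]
wrist_force: [0.5, 0.5, -0.1]
width: 1.001
gripper_force: 0.0
t 18.65 pos [0.3965 0.1604 0.0903] press [-0.121  -0.0006] rpy [ 3.141e+00 -1.000e-03  2.675e+00] F [ 0.5  0.5 -0.1] M [-0.01 -0.    0.07] w 0.0941 g 0.0 q6 -0.99
shift [-0.005  0.006  0.135] turn [-0.0253 -0.1375 -0.1152]
```

```bash

python3 -m inch '[{"rotation":[-0.0253,-0.1375,-0.1152],"translation":[0,0,0],"claw":-1},{"rotation":[-0.0253,-0.1375,-0.1152],"translation":[0,0,0],"claw":-1},{"rotation":[-0.0253,-0.1375,-0.1152],"translation":[0,0,0],"claw":-1},{"rotation":[-0.0253,-0.1375,-0.1152],"translation":[0,0,0],"claw":-1},{"rotation":[-0.0253,-0.1375,-0.1152],"translation":[0,0,0],"claw":-1}]'
python3 - <<'E'
from h import *
st(); go([*press(-.09,0.0),.06],T(25)); go([*press(-.09,0.0),.0135],T(25))
c=cam('scene'); cv2.imwrite('pics/t1.png',cv2.resize(c[0]['color'][160:310,210:390],(720,600)))
E
```

```text
time_s: 19.07
ee_pos: [0.3951, 0.1604, 0.0894]
tcp_rot: [-3.14, 0.439, 3.041]
wrist_force: [0.6, -0.6, 0.7]
width: 1.002
gripper_force: 0.0
t 19.07 pos [0.3951 0.1604 0.0894] press [-0.1224 -0.0007] rpy [-3.14   0.439  3.041] F [ 0.6 -0.6  0.7] M [0.04 0.21 0.01] w 0.0942 g 0.0 q6 -1.14
shift [-0.113  0.005  0.269] turn [-0.0005  0.0008 -0.0004]
shift [0.019 0.006 0.55 ] turn [-0.0005  0.0008 -0.0004]
```

```bash

python3 -m inch '[{"rotation":[0,0,0],"translation":[0.02,0.005,0.2],"claw":-1},{"rotation":[0,0,0],"translation":[0.02,0.005,0.35],"claw":-1},{"rotation":[0,0,0],"translation":[0.02,0.005,0.45],"claw":-1},{"rotation":[0,0,0],"translation":[0.02,0.005,0.5],"claw":-1},{"rotation":[0,0,0],"translation":[0.02,0.005,0.53],"claw":-1}]'
python3 - <<'E'
from h import *
st(); go([*press(-.06,0.0),.0135],T(25))
c=cam('scene'); cv2.imwrite('pics/t1.png',cv2.resize(c[0]['color'][160:310,210:390],(720,600)))
E
```

```text
time_s: 19.53
ee_pos: [0.4274, 0.1571, 0.0159]
tcp_rot: [-3.141, 0.434, 3.035]
wrist_force: [-0.1, -0.1, -0.8]
width: 1.001
gripper_force: 0.0
t 19.53 pos [0.4274 0.1571 0.0159] press [-0.0899 -0.0008] rpy [-3.141  0.434  3.035] F [-0.1 -0.1 -0.8] M [ 0.02  0.16 -0.04] w 0.0941 g 0.0 q6 -1.08
shift [-0.174  0.007  0.098] turn [-0.0012 -0.0008 -0.0022]
```

View pics/t1.png

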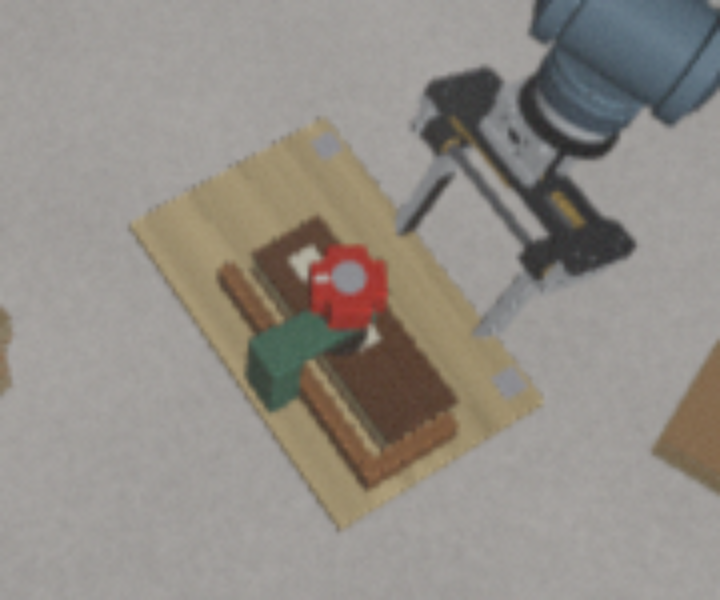

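```bash

python3 - <<'E'
from h import *
c=cam('scene'); cc,n=np.cos(PW),np.sin(PW)
for u,v in((403,230),(485,330)):
    p=ray(c,(210+u/4,160+v/4),.026); print((np.array([[cc,n],[-n,cc]])@(p[:2]-[PX,PY])).round(3))
go([*press(-.075,0.0),.013],T(25))
E
```

```text
[-0.096 -0.049]
[-0.099  0.052]
shift [-0.08   0.005  0.063] turn [-0.0012 -0.0005 -0.002 ]
```

```bash

python3 -m inch '[{"rotation":[-0.001,-0.0005,-0.002],"translation":[-0.08,0.005,0.038],"claw":-1},{"rotation":[-0.001,-0.0005,-0.002],"translation":[-0.16,0.005,0.075],"claw":-1},{"rotation":[-0.001,-0.0005,-0.002],"translation":[-0.24,0.005,0.113],"claw":-1},{"rotation":[-0.001,-0.0005,-0.002],"translation":[-0.24,0.005,0.113],"claw":-1}]'
python3 -m inch '[{"rotation":[0,0,0],"translation":[-0.012,0,0.006],"claw":-1},{"rotation":[0,0,0],"translation":[-0.024,0,0.011],"claw":-1},{"rotation":[0,0,0],"translation":[-0.036,0,0.017],"claw":-1},{"rotation":[0,0,0],"translation":[-0.036,0,0.017],"claw":-1}]'
python3 -c "
from h import *
st()"
python3 -m inch '[{"rotation":[0,0,0],"translation":[-0.012,0,0.006],"claw":-1},{"rotation":[0,0,0],"translation":[-0.024,0,0.011],"claw":-1},{"rotation":[0,0,0],"translation":[-0.024,0,0.011],"claw":-1}]'
python3 -c "
from h import *
st()"
```

```text
time_s: 19.97
ee_pos: [0.4701, 0.154, 0.0189]
tcp_rot: [3.141, 0.442, 3.042]
wrist_force: [0.3, 0.7, 0.2]
width: 1.0
gripper_force: 0.0
time_s: 20.3
ee_pos: [0.4725, 0.1534, 0.0168]
tcp_rot: [-3.141, 0.438, 3.044]
wrist_force: [-1.4, 0.3, 0.9]
width: 0.998
gripper_force: 0.7
t 20.3 pos [0.4725 0.1534 0.0168] press [-0.0447 -0.    ] rpy [-3.141  0.438  3.044] F [-1.4  0.3  0.9] M [0.05 0.37 0.04] w 0.0938 g 0.7 q6 -1.14
time_s: 20.55
ee_pos: [0.477, 0.1529, 0.0169]
tcp_rot: [-3.141, 0.438, 3.044]
wrist_force: [-1.0, 0.2, -1.0]
width: 0.996
gripper_force: 0.5
t 20.55 pos [0.477  0.1529 0.0169] press [-0.0402 -0.0001] rpy [-3.141  0.438  3.044] F [-1.   0.2 -1. ] M [0.02 0.38 0.05] w 0.0936 g 0.5 q6 -1.15
```

```bash

python3 -m inch '[{"rotation":[0,0,0],"translation":[-0.012,0,0.006],"claw":-1},{"rotation":[0,0,0],"translation":[-0.018,0,0.008],"claw":-1},{"rotation":[0,0,0],"translation":[-0.018,0,0.008],"claw":-1}]'
python3 -m inch '[{"rotation":[0,0,0],"translation":[-0.012,0,0.006],"claw":-1},{"rotation":[0,0,0],"translation":[-0.012,0,0.006],"claw":-1}]'
python3 -m inch '[{"rotation":[0,0,0],"translation":[-0.006,0,0.003],"claw":-1},{"rotation":[0,0,0],"translation":[-0.006,0,0.003],"claw":-1}]'
python3 -c "
from h import *
st()"
```

```text
time_s: 20.8
ee_pos: [0.4801, 0.1526, 0.017]
tcp_rot: [-3.141, 0.438, 3.044]
wrist_force: [-1.0, -0.8, -0.7]
width: 0.995
gripper_force: 0.4
time_s: 20.97
ee_pos: [0.4822, 0.1524, 0.017]
tcp_rot: [-3.141, 0.439, 3.044]
wrist_force: [-1.7, -0.8, -0.9]
width: 0.998
gripper_force: 0.4
time_s: 21.13
ee_pos: [0.4831, 0.1523, 0.017]
tcp_rot: [-3.141, 0.438, 3.044]
wrist_force: [-1.1, -1.0, -0.6]
width: 0.997
gripper_force: 0.5
t 21.13 pos [0.4831 0.1523 0.017 ] press [-0.0341 -0.    ] rpy [-3.141  0.438  3.044] F [-1.1 -1.  -0.6] M [0.03 0.39 0.  ] w 0.0937 g 0.5 q6 -1.15
```

```bash

python3 -m inch '[{"rotation":[0,0,0],"translation":[-0.006,0,0.003],"claw":-1},{"rotation":[0,0,0],"translation":[-0.009,0,0.004],"claw":-1}]'
python3 -m inch '[{"rotation":[0,0,0],"translation":[-0.009,0,0.004],"claw":-1},{"rotation":[0,0,0],"translation":[-0.009,0,0.004],"claw":-1}]'
python3 -m inch '[{"rotation":[0,0,0],"translation":[-0.009,0,0.004],"claw":-1},{"rotation":[0,0,0],"translation":[-0.009,0,0.004],"claw":-1}]'
python3 -m inch '[{"rotation":[0,0,0],"translation":[-0.009,0,0.004],"claw":-1},{"rotation":[0,0,0],"translation":[-0.009,0,0.004],"claw":-1}]'
python3 -c "
from h import *
st()"
```

```text
time_s: 21.3
ee_pos: [0.4841, 0.1522, 0.0168]
tcp_rot: [-3.141, 0.437, 3.044]
wrist_force: [-4.4, 0.6, 1.6]
width: 1.003
gripper_force: 2.1
time_s: 21.47
ee_pos: [0.4844, 0.1521, 0.0163]
tcp_rot: [-3.14, 0.435, 3.044]
wrist_force: [-9.7, 1.3, 6.2]
width: 1.001
gripper_force: 5.0
time_s: 21.63
ee_pos: [0.4846, 0.152, 0.0157]
tcp_rot: [-3.14, 0.432, 3.044]
wrist_force: [-13.8, 3.0, 10.2]
width: 0.999
gripper_force: 7.4
time_s: 21.8
ee_pos: [0.4847, 0.1519, 0.0149]
tcp_rot: [-3.139, 0.429, 3.044]
wrist_force: [-18.8, 3.5, 11.8]
width: 1.002
gripper_force: 9.4
t 21.8 pos [0.4847 0.1519 0.0149] press [-0.0324 -0.0004] rpy [-3.139  0.429  3.044] F [-18.8   3.5  11.8] M [0.51 2.45 0.07] w 0.0942 g 9.4 q6 -1.16
```

```bash

python3 -m inch '[{"rotation":[0,0,0],"translation":[0.1,0,-0.046],"claw":-1},{"rotation":[0,0,0],"translation":[0.25,0,-0.115],"claw":-1},{"rotation":[0,0,0],"translation":[0.25,0,-0.4],"claw":-1},{"rotation":[0,0,0],"translation":[0.25,0,-0.7],"claw":-1},{"rotation":[0,0,0],"translation":[0.25,0,-0.7],"claw":-1}]'
python3 - <<'E'
from fit import *
st()
for n in('scene',):
    c=cam(n); cv2.imwrite('pics/u1.png',cv2.resize(c[0]['color'][175:300,225:350],(600,600),interpolation=cv2.INTER_CUBIC))
go([*press(0,0),.14],[np.pi,0,2.522])
E
```

```text
time_s: 22.22
ee_pos: [0.4147, 0.1612, 0.1059]
tcp_rot: [3.136, 0.457, 3.043]
wrist_force: [1.3, 0.6, 2.1]
width: 0.999
gripper_force: 0.0
t 22.22 pos [0.4147 0.1612 0.1059] press [-0.103  0.002] rpy [3.136 0.457 3.043] F [1.3 0.6 2.1] M [0.06 0.12 0.01] w 0.0939 g 0.0 q6 -1.17
shift [-0.725 -0.012  0.084] turn [0.0389 0.1407 0.1634]
```

View pics/u1.png

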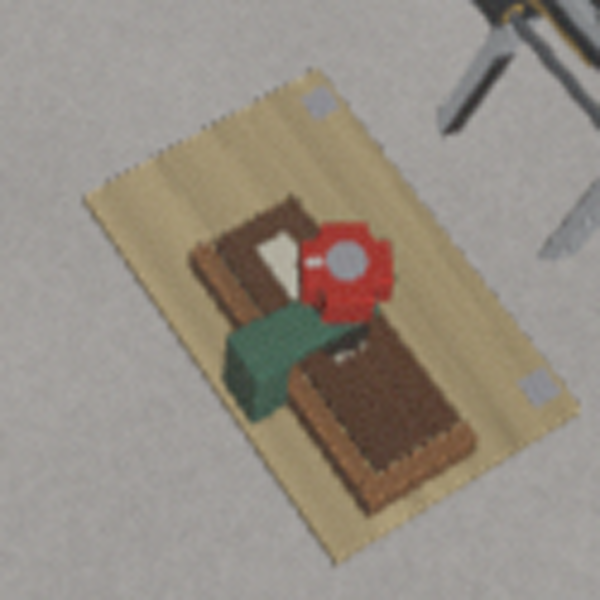

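```bash

python3 -c "
from h import *
go([*press(-.10,-.14),.1],[np.pi,0,1.472])"
```

```text
shift [-0.008 -0.944  0.027] turn [0.1143 0.1122 0.4912]
```

```bash

python3 -m inch '[{"rotation":[0.0381,0.0374,0.1637],"translation":[0,-0.94,0.02],"claw":0.57},{"rotation":[0.0381,0.0374,0.1637],"translation":[0,-0.94,0.02],"claw":0.57},{"rotation":[0.0381,0.0374,0.1637],"translation":[0,-0.94,0.02],"claw":0.57},{"rotation":[0.0381,0.0374,0.1637],"translation":[0,-0.94,0.02],"claw":0.57},{"rotation":[0.0381,0.0374,0.1637],"translation":[0,-0.94,0.02],"claw":0.57}]'
python3 -m inch '[{"rotation":[0.0381,0.0374,0.1637],"translation":[0,0,0],"claw":0.57},{"rotation":[0.0381,0.0374,0.1637],"translation":[0,0,0],"claw":0.57},{"rotation":[0.0381,0.0374,0.1637],"translation":[0,0,0],"claw":0.57},{"rotation":[0.0381,0.0374,0.1637],"translation":[0,0,0],"claw":0.57},{"rotation":[0.0381,0.0374,0.1637],"translation":[0,0,0],"claw":0.57}]'
python3 -m inch '[{"rotation":[0.0381,0.0374,0.1637],"translation":[0,0,0],"claw":0.57},{"rotation":[0.0381,0.0374,0.1637],"translation":[0,0,0],"claw":0.57},{"rotation":[0.0381,0.0374,0.1637],"translation":[0,0,0],"claw":0.57},{"rotation":[0.0381,0.0374,0.1637],"translation":[0,0,0],"claw":0.57},{"rotation":[0.0381,0.0374,0.1637],"translation":[0,0,0],"claw":0.57}]'
python3 -c "
from h import *
st();go([*press(0,-.13),.0075],[np.pi,0,1.472])"
```

```text
time_s: 22.68
ee_pos: [0.3989, 0.0154, 0.0935]
tcp_rot: [3.064, 0.297, 2.487]
wrist_force: [0.3, -0.1, 0.5]
width: 0.678
gripper_force: 0.0
time_s: 23.1
ee_pos: [0.3991, 0.0185, 0.0928]
tcp_rot: [3.073, 0.137, 1.977]
wrist_force: [0.4, -0.1, 0.5]
width: 0.328
gripper_force: 0.0
time_s: 23.52
ee_pos: [0.3989, 0.0183, 0.0925]
tcp_rot: [-3.124, 0.004, 1.465]
wrist_force: [0.3, 0.2, 1.1]
width: 0.214
gripper_force: 0.0
t 23.52 pos [0.3989 0.0183 0.0925] press [-0.1046 -0.1418] rpy [-3.124  0.004  1.465] F [0.3 0.2 1.1] M [-0.02  0.1   0.  ] w 0.0201 g 0.0 q6 -0.13
shift [0.085 0.707 0.554] turn [-0.0056  0.0012 -0.0023]
```

```bash

python3 -m inch '[{"rotation":[-0.0056,0.0012,-0.0023],"translation":[0,0.707,0],"claw":0.57},{"rotation":[-0.0056,0.0012,-0.0023],"translation":[0,0.707,0],"claw":0.57},{"rotation":[-0.0056,0.0012,-0.0023],"translation":[0,0.707,0.2],"claw":0.57},{"rotation":[-0.0056,0.0012,-0.0023],"translation":[0,0.707,0.45],"claw":0.57},{"rotation":[-0.0056,0.0012,-0.0023],"translation":[0,0.707,0.55],"claw":0.57}]'
python3 -m inch '[{"rotation":[0,0,0],"translation":[0.08,0,0],"claw":0.57},{"rotation":[0,0,0],"translation":[0.15,0,0],"claw":0.57},{"rotation":[0,0,0],"translation":[0.2,0,0],"claw":0.57},{"rotation":[0,0,0],"translation":[0.2,0,0],"claw":0.57}]'
python3 -c "
from h import *
st();go([*press(0,-.1013),.0075],[np.pi,0,1.472])"
```

```text
time_s: 23.93
ee_pos: [0.5006, 0.008, 0.0037]
tcp_rot: [-3.137, 0.0, 1.477]
wrist_force: [-1.5, -0.3, -0.2]
width: 0.216
gripper_force: 0.0
time_s: 24.27
ee_pos: [0.5066, 0.0395, 0.0109]
tcp_rot: [3.136, 0.001, 1.48]
wrist_force: [-0.3, 0.2, 0.5]
width: 0.215
gripper_force: 0.0
t 24.27 pos [0.5066 0.0395 0.0109] press [ 0.0004 -0.11  ] rpy [3.136e+00 1.000e-03 1.480e+00] F [-0.3  0.2  0.5] M [-0.05  0.01  0.01] w 0.0202 g 0.0 q6 -0.05
shift [ 0.058 -0.003  0.023] turn [0.0017 0.0002 0.0025]
```

```bash

python3 -m inch '[{"rotation":[0,0,0.0025],"translation":[0.02,0,0.02],"claw":0.57},{"rotation":[0,0,0.0025],"translation":[0.04,0,0.02],"claw":0.57},{"rotation":[0,0,0.0025],"translation":[0.045,0,0.02],"claw":0.57},{"rotation":[0,0,0.0025],"translation":[0.045,0,0.02],"claw":0.57}]'
python3 -m inch '[{"rotation":[0,0,0],"translation":[0.01,0,0],"claw":0.57},{"rotation":[0,0,0],"translation":[0.01,0,0],"claw":0.57}]'
python3 -m inch '[{"rotation":[0,0,0],"translation":[0.01,0,0],"claw":0.57},{"rotation":[0,0,0],"translation":[0.01,0,0],"claw":0.57}]'
python3 -c "
from h import *
st()"
python3 -m inch '[{"rotation":[0,0,0],"translation":[0.008,0,0],"claw":0.57},{"rotation":[0,0,0],"translation":[0.008,0,0],"claw":0.57}]'
python3 -c "
from h import *
st()"
```

```text
time_s: 24.6
ee_pos: [0.5061, 0.0449, 0.007]
tcp_rot: [3.138, 0.001, 1.47]
wrist_force: [-0.2, -1.3, 0.2]
width: 0.215
gripper_force: 0.0
time_s: 24.77
ee_pos: [0.5061, 0.0463, 0.0067]
tcp_rot: [3.139, 0.001, 1.47]
wrist_force: [0.0, 0.3, 0.2]
width: 0.217
gripper_force: 0.0
time_s: 24.93
ee_pos: [0.5062, 0.0478, 0.0065]
tcp_rot: [3.139, 0.001, 1.47]
wrist_force: [0.4, -0.0, -0.2]
width: 0.213
gripper_force: 0.0
t 24.93 pos [0.5062 0.0478 0.0065] press [-0.0008 -0.1018] rpy [3.139e+00 1.000e-03 1.470e+00] F [ 0.4 -0.  -0.2] M [-0.07  0.05  0.02] w 0.02 g 0.0 q6 -0.03
time_s: 25.1
ee_pos: [0.5062, 0.0483, 0.0065]
tcp_rot: [3.139, 0.002, 1.471]
wrist_force: [-1.4, -3.9, 0.5]
width: 0.216
gripper_force: 2.1
t 25.1 pos [0.5062 0.0483 0.0065] press [-0.0008 -0.1013] rpy [3.139e+00 2.000e-03 1.471e+00] F [-1.4 -3.9  0.5] M [-0.77  0.15  0.09] w 0.0203 g 2.1 q6 -0.03
```

```bash

python3 -m inch '[{"rotation":[0,0,0],"translation":[-0.13,0,0],"claw":-1},{"rotation":[0,0,0],"translation":[-0.13,0,-0.25],"claw":-1},{"rotation":[0,0,0],"translation":[-0.13,0,-0.5],"claw":-1},{"rotation":[0,0,0],"translation":[-0.13,0,-0.8],"claw":-1},{"rotation":[0,0,0],"translation":[-0.13,0,-1],"claw":-1}]'
python3 -m inch '[{"rotation":[0,0,-0.19],"translation":[0,0,-0.03],"claw":-1},{"rotation":[0,0,-0.19],"translation":[0.2,0,-0.03],"claw":-1},{"rotation":[0,0,-0.19],"translation":[0.5,0,-0.03],"claw":-1},{"rotation":[0,0,-0.19],"translation":[0.8,0,-0.03],"claw":-1},{"rotation":[0,0,-0.19],"translation":[0.8,0,-0.03],"claw":-1}]'
python3 -m inch '[{"rotation":[0,0,-0.14],"translation":[0,0,0],"claw":-1},{"rotation":[0,0,-0.14],"translation":[0,0,0],"claw":-1},{"rotation":[0,0,-0.14],"translation":[0,0,0],"claw":-1},{"rotation":[0,0,-0.14],"translation":[0,0,0],"claw":-1},{"rotation":[0,0,-0.14],"translation":[0,0,0],"claw":-1}]'
python3 -c "
from h import *
st();go([.518,.1495,.15],[np.pi,0,2.522]);go([.518,.1495,.096],[np.pi,0,2.522])"
```

```text
time_s: 25.52
ee_pos: [0.5044, 0.0298, 0.1594]
tcp_rot: [3.137, -0.0, 1.47]
wrist_force: [0.3, 0.3, 0.1]
width: 0.53
gripper_force: 0.0
time_s: 25.93
ee_pos: [0.5158, 0.1539, 0.1612]
tcp_rot: [3.138, -0.0, 2.077]
wrist_force: [-0.1, 0.2, -0.5]
width: 0.887
gripper_force: 0.0
time_s: 26.35
ee_pos: [0.5158, 0.1494, 0.1607]
tcp_rot: [3.141, 0.002, 2.508]
wrist_force: [-0.4, -0.7, -0.4]
width: 0.997
gripper_force: 0.0
t 26.35 pos [0.5158 0.1494 0.1607] press [-0.0012  0.0003] rpy [3.141e+00 2.000e-03 2.508e+00] F [-0.4 -0.7 -0.4] M [ 0.08  0.02 -0.07] w 0.0937 g 0.0 q6 -0.87
shift [-0.011  0.009  0.072] turn [ 0.0003  0.0005 -0.0045]
shift [-0.011  0.009  0.432] turn [ 0.0003  0.0005 -0.0045]
```

```bash

python3 -m inch '[{"rotation":[0,0,-0.0045],"translation":[-0.011,0.009,0.15],"claw":-1},{"rotation":[0,0,-0.0045],"translation":[-0.011,0.009,0.3],"claw":-1},{"rotation":[0,0,-0.0045],"translation":[-0.011,0.009,0.42],"claw":-1},{"rotation":[0,0,-0.0045],"translation":[-0.011,0.009,0.43],"claw":-1},{"rotation":[0,0,-0.0045],"translation":[-0.011,0.009,0.43],"claw":-0.3}]' 8
python3 -c "
from h import *
st()"
python3 -m inch '[{"rotation":[0,0,0],"translation":[0,0,0],"claw":0.5},{"rotation":[0,0,0],"translation":[0,0,0],"claw":0.5},{"rotation":[0,0,0],"translation":[0,0,0],"claw":0.5},{"rotation":[0,0,0],"translation":[0,0,0],"claw":0.5},{"rotation":[0,0,0],"translation":[0,0,0],"claw":0.5}]' 8
python3 -m inch '[{"rotation":[0,0,0],"translation":[0,0,0],"claw":0.5},{"rotation":[0,0,0],"translation":[0,0,0],"claw":0.5}]' 8
python3 -c "
from h import *
st()"
```

```text
time_s: 26.77
ee_pos: [0.5173, 0.1491, 0.0955]
tcp_rot: [-3.141, 0.0, 2.52]
wrist_force: [0.5, -0.2, 0.7]
width: 0.958
gripper_force: 0.0
t 26.77 pos [0.5173 0.1491 0.0955] press [0.0003 0.0002] rpy [-3.141  0.     2.52 ] F [ 0.5 -0.2  0.7] M [ 0.02  0.02 -0.02] w 0.09 g 0.0 q6 -0.88
time_s: 27.18
ee_pos: [0.5184, 0.1487, 0.0972]
tcp_rot: [-3.142, 0.003, 2.521]
wrist_force: [-6.3, -11.0, 4.7]
width: 0.612
gripper_force: 6.3
time_s: 27.35
ee_pos: [0.5173, 0.1472, 0.097]
tcp_rot: [-3.137, 0.002, 2.522]
wrist_force: [-6.3, -8.6, 6.1]
width: 0.577
gripper_force: 8.0
t 27.35 pos [0.5173 0.1472 0.097 ] press [ 0.0005 -0.0018] rpy [-3.137e+00  2.000e-03  2.522e+00] F [-6.3 -8.6  6.1] M [-1.5   1.09 -0.03] w 0.0543 g 8.0 q6 -0.88
```

```bash

python3 -m inch '[{"rotation":[0,0,0],"translation":[0,-0.016,-0.006],"claw":0.5},{"rotation":[0,0,0],"translation":[0,-0.016,-0.006],"claw":0.5},{"rotation":[0,0,0],"translation":[0,-0.016,-0.006],"claw":0.5},{"rotation":[0,0,0],"translation":[0,-0.016,-0.006],"claw":0.5}]' 35
python3 -c "
from h import *
st()"
python3 -m inch '[{"rotation":[0,0,0.025],"translation":[0,0,0.0031],"claw":0.5},{"rotation":[0,0,0.05],"translation":[0,0,0.0063],"claw":0.5},{"rotation":[0,0,0.075],"translation":[0,0,0.0094],"claw":0.5}]' 35
python3 -c "
from h import *
st()"
python3 -m inch '[{"rotation":[0,0,0.025],"translation":[0,0,0.0031],"claw":0.5},{"rotation":[0,0,0.05],"translation":[0,0,0.0063],"claw":0.5},{"rotation":[0,0,0.075],"translation":[0,0,0.0094],"claw":0.5}]' 35
python3 -c "
from h import *
st()"
```

```text
time_s: 27.68
ee_pos: [0.5172, 0.1472, 0.0972]
tcp_rot: [3.14, 0.003, 2.521]
wrist_force: [3.2, -0.7, -4.1]
width: 0.575
gripper_force: 35.0
t 27.68 pos [0.5172 0.1472 0.0972] press [ 0.0004 -0.0018] rpy [3.140e+00 3.000e-03 2.521e+00] F [ 3.2 -0.7 -4.1] M [-0.13 -0.64 -0.02] w 0.054 g 35.0 q6 -0.88
time_s: 27.93
ee_pos: [0.5172, 0.1471, 0.0959]
tcp_rot: [3.14, 0.003, 2.283]
wrist_force: [3.1, -0.8, -3.3]
width: 0.574
gripper_force: 35.0
t 27.93 pos [0.5172 0.1471 0.0959] press [ 0.0004 -0.0018] rpy [3.140e+00 3.000e-03 2.283e+00] F [ 3.1 -0.8 -3.3] M [-0.1  -0.58  0.32] w 0.0539 g 35.0 q6 -0.64
time_s: 28.18
ee_pos: [0.5172, 0.1471, 0.0945]
tcp_rot: [3.14, 0.003, 2.047]
wrist_force: [4.3, -0.7, -4.9]
width: 0.568
gripper_force: 35.0
t 28.18 pos [0.5172 0.1471 0.0945] press [ 0.0004 -0.0019] rpy [3.140e+00 3.000e-03 2.047e+00] F [ 4.3 -0.7 -4.9] M [-0.18 -0.52  0.32] w 0.0534 g 35.0 q6 -0.41
```

```bash

python3 -m inch '[{"rotation":[0,0,0.025],"translation":[0,0,0.0031],"claw":0.5},{"rotation":[0,0,0.04],"translation":[0,0,0.005],"claw":0.5}]'
python3 -c "
from h import *
st()"
python3 -m inch '[{"rotation":[0,0,0.025],"translation":[0,0,0.0031],"claw":0.5},{"rotation":[0,0,0.04],"translation":[0,0,0.005],"claw":0.5}]'
python3 -c "
from h import *
st()"
python3 -m inch '[{"rotation":[0,0,0.025],"translation":[0,0,0.0031],"claw":0.5},{"rotation":[0,0,0.04],"translation":[0,0,0.005],"claw":0.5}]'
python3 -c "
from h import *
st()"
python3 -m inch '[{"rotation":[0,0,0.025],"translation":[0,0,0.0031],"claw":0.5},{"rotation":[0,0,0.04],"translation":[0,0,0.005],"claw":0.5}]'
python3 -c "
from h import *
st()"
```

```text
time_s: 28.35
ee_pos: [0.5172, 0.1471, 0.0937]
tcp_rot: [3.139, 0.002, 1.922]
wrist_force: [4.0, -0.4, -3.9]
width: 0.575
gripper_force: 35.0
t 28.35 pos [0.5172 0.1471 0.0937] press [ 0.0004 -0.0019] rpy [3.139e+00 2.000e-03 1.922e+00] F [ 4.  -0.4 -3.9] M [-0.18 -0.57  0.33] w 0.054 g 35.0 q6 -0.28
time_s: 28.52
ee_pos: [0.5172, 0.1471, 0.0929]
tcp_rot: [3.139, 0.002, 1.796]
wrist_force: [3.6, 0.1, -4.7]
width: 0.573
gripper_force: 35.0
t 28.52 pos [0.5172 0.1471 0.0929] press [ 0.0004 -0.0019] rpy [3.139e+00 2.000e-03 1.796e+00] F [ 3.6  0.1 -4.7] M [-0.14 -0.47  0.41] w 0.0539 g 35.0 q6 -0.16
time_s: 28.68
ee_pos: [0.5171, 0.1471, 0.0922]
tcp_rot: [3.139, 0.002, 1.671]
wrist_force: [3.0, -0.3, -4.4]
width: 0.572
gripper_force: 35.0
t 28.68 pos [0.5171 0.1471 0.0922] press [ 0.0003 -0.0019] rpy [3.139e+00 2.000e-03 1.671e+00] F [ 3.  -0.3 -4.4] M [-0.19 -0.45  0.34] w 0.0538 g 35.0 q6 -0.03
time_s: 28.85
ee_pos: [0.5171, 0.1471, 0.0917]
tcp_rot: [3.139, 0.001, 1.545]
wrist_force: [2.2, 0.7, -1.2]
width: 0.573
gripper_force: 35.0
t 28.85 pos [0.5171 0.1471 0.0917] press [ 0.0003 -0.0019] rpy [3.139e+00 1.000e-03 1.545e+00] F [ 2.2  0.7 -1.2] M [-0.16 -0.26  0.49] w 0.0538 g 35.0 q6 0.09
```

```bash

python3 -m inch '[{"rotation":[0,0,0.02],"translation":[0,0,0.0025],"claw":0.5},{"rotation":[0,0,0.03],"translation":[0,0,0.0038],"claw":0.5}]'
python3 -c "
from h import *
st()"
python3 -m inch '[{"rotation":[0,0,0.02],"translation":[0,0,0.0025],"claw":0.5},{"rotation":[0,0,0.03],"translation":[0,0,0.0038],"claw":0.5}]'
python3 -c "
from h import *
st()"
```

```text
time_s: 29.02
ee_pos: [0.5171, 0.1471, 0.0912]
tcp_rot: [3.139, 0.001, 1.452]
wrist_force: [1.5, -1.0, -2.0]
width: 0.572
gripper_force: 35.0
t 29.02 pos [0.5171 0.1471 0.0912] press [ 0.0003 -0.0019] rpy [3.139e+00 1.000e-03 1.452e+00] F [ 1.5 -1.  -2. ] M [-0.19 -0.23  0.52] w 0.0538 g 35.0 q6 0.19
time_s: 29.18
ee_pos: [0.5171, 0.1471, 0.0907]
tcp_rot: [3.139, 0.001, 1.358]
wrist_force: [1.3, -0.8, -1.7]
width: 0.572
gripper_force: 35.0
t 29.18 pos [0.5171 0.1471 0.0907] press [ 0.0003 -0.0019] rpy [3.139e+00 1.000e-03 1.358e+00] F [ 1.3 -0.8 -1.7] M [-0.17 -0.14  0.56] w 0.0538 g 35.0 q6 0.28
```

```bash

python3 -m inch '[{"rotation":[0,0,0.025],"translation":[0,0,0.0031],"claw":0.5},{"rotation":[0,0,0.05],"translation":[0,0,0.0063],"claw":0.5},{"rotation":[0,0,0.075],"translation":[0,0,0.0094],"claw":0.5}]'
python3 -c "
from h import *
st()"
python3 -m inch '[{"rotation":[0,0,0.025],"translation":[0,0,0.0031],"claw":0.5},{"rotation":[0,0,0.05],"translation":[0,0,0.0063],"claw":0.5},{"rotation":[0,0,0.08],"translation":[0,0,0.01],"claw":0.5},{"rotation":[0,0,0.08],"translation":[0,0,0.01],"claw":0.5}]'
python3 -c "
from h import *
st()"
```

```text
time_s: 29.43
ee_pos: [0.5171, 0.1471, 0.0893]
tcp_rot: [3.139, 0.0, 1.121]
wrist_force: [1.2, -1.2, -0.8]
width: 0.571
gripper_force: 35.0
t 29.43 pos [0.5171 0.1471 0.0893] press [ 0.0003 -0.0019] rpy [3.139 0.    1.121] F [ 1.2 -1.2 -0.8] M [-0.18 -0.07  0.53] w 0.0537 g 35.0 q6 0.52
time_s: 29.77
ee_pos: [0.5171, 0.1471, 0.0878]
tcp_rot: [3.139, -0.0, 0.871]
wrist_force: [1.8, -1.6, -0.1]
width: 0.572
gripper_force: 35.0
t 29.77 pos [0.5171 0.1471 0.0878] press [ 0.0002 -0.0018] rpy [ 3.139 -0.     0.871] F [ 1.8 -1.6 -0.1] M [-0.17 -0.02  0.16] w 0.0538 g 35.0 q6 0.77
```

```bash

python3 -m inch '[{"rotation":[0,0,0],"translation":[0,0,0],"claw":0},{"rotation":[0,0,0],"translation":[0,0,0],"claw":-1},{"rotation":[0,0,0],"translation":[0,0,0],"claw":-1},{"rotation":[0,0,0],"translation":[0,0,0],"claw":-1},{"rotation":[0,0,0],"translation":[0,0,0],"claw":-1}]' 10
python3 -c "
from h import *
st()"
python3 -m inch '[{"rotation":[0,0,0],"translation":[0,0,-0.1],"claw":-1},{"rotation":[0,0,0],"translation":[0,0,-0.3],"claw":-1},{"rotation":[0,0,0],"translation":[0,0,-0.6],"claw":-1},{"rotation":[0,0,0],"translation":[0,0,-0.8],"claw":-1},{"rotation":[0,0,0],"translation":[0,0,-0.8],"claw":-1}]'
python3 -c "
from h import *
st()
for n in('knob','seat','stop'):
    for v in ('scene','top'):
        c=cam(v); L=landmark_of(n,v); print(n,v,[(ray(c,l['pixel'],.09 if n=='knob' else .012).round(3),round(l['confidence'],2)) for l in L[:1]])"
```

```text
time_s: 30.18
ee_pos: [0.5167, 0.1473, 0.0874]
tcp_rot: [3.14, -0.001, 0.872]
wrist_force: [0.9, -0.1, 0.2]
width: 0.823
gripper_force: 0.0
t 30.18 pos [0.5167 0.1473 0.0874] press [-0.0001 -0.0018] rpy [ 3.14e+00 -1.00e-03  8.72e-01] F [ 0.9 -0.1  0.2] M [-0.1   0.1   0.03] w 0.0774 g 0.0 q6 0.77
time_s: 30.6
ee_pos: [0.521, 0.1478, 0.2159]
tcp_rot: [3.129, -0.011, 0.872]
wrist_force: [0.6, -0.9, 1.8]
width: 0.999
gripper_force: 0.0
t 30.6 pos [0.521  0.1478 0.2159] press [ 0.0041 -0.0009] rpy [ 3.129 -0.011  0.872] F [ 0.6 -0.9  1.8] M [-0.01  0.04 -0.01] w 0.0939 g 0.0 q6 0.77
knob scene [(array([0.519, 0.156, 0.09 ]), 0.63)]
knob top [(array([0.525, 0.154, 0.09 ]), 0.48)]
seat scene []
seat top [(array([0.521, 0.144, 0.012]), 0.64)]
stop scene [(array([0.529, 0.246, 0.012]), 0.76)]
stop top []
```

```bash
python3 -c "
from plant import *
print(job_done())"
```

```text
the job is handed in; nothing more can be done
None
```

The job is handed in: the volume lies against the fence and the end stop, clamped about an eighth of a turn past first contact, and the arm is clear. By feel, a second push met it at the stop at the same spot as before; the clamp force itself I inferred from knob angle and torque, not measured.

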